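# Roll the drive roller to the line under the riser and scotch it

### The job

Roll the black rubber roller along the bench by pushing on its top with the fingers, never lifting it, until it lies squarely over the middle of the red line under the front of the plywood riser. Only when it rests there, fetch the wooden packing block and lay it flat behind the roller on the robot's side, end-on, with its end up against the middle of the roller so that it cannot roll back. Leave the blue carton, the spanner and the bearing where they are and do not strike the riser.

Things in the scene. Friction and masses are not known exactly. Their poses are not given: they have to be found in the camera images.
- roller: Loose black rubber roller lying on the bench, 80 mm diameter, drum 120 mm long, 0.6 kg; a 16 mm stub shaft stands 16 mm out of each end. Origin: centre of the drum, 40 mm above the bench; y axis = the roller's axis (level), x and z turn as it rolls. Starts 70-110 mm from the line on the robot's side, nearly parallel to it. Slight rolling resistance: it stays put and soon stops after a slow push.
- riser: Fixed plywood riser: shelf board on two cheeks, 322 mm clear between them, which the roller goes under. Origin on the bench at the middle of the red line (4 mm wide, 440 mm long, ends show beyond the cheeks); y runs left along the line (x = 0), x away from the robot, z up. Board and cheeks reach from x = -35 to +90 mm; a 40 mm rail hangs below the rear edge.
- riser_edge (a point): Middle of the lower front edge of the riser's shelf board, 240 mm above the bench and 35 mm nearer the robot than the red line. The board is 18 mm thick and 360 mm wide; a speedometer, a piston and a metal spacer (up to 70 mm high) are fixed on it.
- wood_block: Loose softwood packing block lying flat, 45 x 120 x 35 mm (x, y, z), 0.11 kg, origin at the centre of its underside, long axis along its y. It lies well to one side of the roller.
- blue_carton: Loose small blue carton, 55 x 85 x 35 mm, origin at the centre of its underside: leave alone. It and the wooden block may have changed sides.
- spanner: Loose combination spanner 200 mm long (along its y), 31 mm wide, 9 mm high, lying fore and aft to the right of the roller's path, origin at the centre of its underside: leave alone.
- bearing: Loose ball bearing lying flat, 47 mm diameter, 14 mm high, left of the roller's path, origin at the centre of its underside: leave alone.
Things that resemble listed ones, but are neither listed nor needed, are in the scene too. What is shaped like the roller but orange is not meant.

How it is judged:
By the outcome, as a careful person would: the job done as asked, in the order asked, and still so for the second after the job is handed in, with the robot touching nothing.
It also fails if it takes over 72 s, if anything falls off the work surface, if the arm or the gripper's body presses on something with over 40 N, if the wrist force passes 120 N, or if a joint passes its speed limit or range.

### The arm

A 7-joint arm with a two-finger parallel gripper is mounted at the origin on a cart in front of the work surface, level with it; the furniture and walls round the work are solid. World frame = base frame: x ahead of the robot, y to its left, z up, the work surface at z = 0. Lengths are in m, angles in rad, forces in N, time in s.
With the tool pointing down it reaches from about 0.35 to 0.9 m from the base axis. Payload 19.9 kg.
Tool frame: the origin (TCP) lies on the mounting face of the last link; the fingertips stand 173 mm ahead of it and the grasp point (between the pads) lies 155 mm ahead of it (nose_length is the distance from the TCP to the fingertips, in m); z points along the fingers, y is the line along which they close (so a half turn about z gives the same grasp; the last joint's range is limited). The gripper opens to 85 mm and grips with 20 to 120 N. Pads are 22 mm wide; open, the fingers measure 114 mm over their backs; the gripper's body (76 mm by 85 mm) begins 54 mm behind the grasp point. The pads swing forward as they close: fully open they stand 13 mm farther back than shut.
Start: joints at [-1.298, 0.417, -0.01, 1.614, 0.005, 1.111, -0.053], TCP at [0.194, 0.594, 0.405] pointing down, gripper open.
Joint ranges: [-2.81, 2.81], [-0.39, 2.02], [-1.27, 1.25], [0.06, 2.57], [-1.19, 4.33], [0.19, 2], [-2.82, 2.82]. Speed limits (rad/s): [1.89, 1.89, 2.39, 2.39, 3.01, 3.01, 3.01].

### API

Orientations are given as a unit quaternion [w, x, y, z].
In Python, from plant import get_state, capture, close_job, nose_length gives the robot as it stands.
- The arm moves only by the tool arm_command, never from a script. Its argument "targets" is a list of rows, each an object of numbers: "wx", "wy", "wz": the turn, a rotation vector about the tool's x, y, z scaled (see below); "dx", "dy", "dz": the shift along the tool's x, y, z scaled (see below); "hand": the gripper's target within -1 to 1 (shut at 1, half-way at 0, fully open at -1). A call has 1 to 8 rows; each row is the pose to reach, as a shift and turn from the pose commanded when the call began, along the tool's axes at that moment; what a row does not reach only later rows make up. The controller multiplies each number of a shift by 0.6 m and each number of a turn by pi/4 rad. A row lasts 1/8 s, in which the tool goes at most 62.5 mm and 10.7 degrees, less where a joint would pass 70% of its speed; a pose out of reach is approached as far as the arm can. A call with a number of a shift or a turn outside -1 to 1 is refused whole. A call with a gripper value outside its range is refused whole. The fingers move at their own pace and stop on an object; "force" is the grip in N (left out, the last holds). Time passes only in rows, so rows that repeat a pose let the fingers close. It gives the time, the measured TCP pose, the force, the opening and the grip force at its end, in the units of the state.
- get_state(): the state, without advancing time (a new reading comes with each control period).
- capture(name): name is "side" or "top"; returns a dict with "frame" (420x560x3 uint8, red, green, blue), "K" (3x3 intrinsics, pixels), "rvec" (rotation vector, rad) and "tvec" (3), from world to camera coordinates, as OpenCV has them. Camera axes: x right, y down, z forward; pixel columns grow to the right and rows downward; lengths in m; the calibration is good to about 2 mm. A picture is of the moment at which its call begins. There is no depth.
- close_job(): hands the job in; it is judged then, once.
The state is a dict: "t": time; "joint_positions": joint angles; "dq": joint speeds; "joint_torque": joint torques, N m; "eef_pos": TCP position; "eef_rot": TCP orientation; "ft_force": force on the tool from outside, world axes, zero at the start; "wrist_torque": the same for the moment, N m; "opening": opening from 0.0 (shut) to 1.0 (fully open); "finger_force": force on a finger pad.
Only numpy, scipy, OpenCV 4.12 (cv2) and the standard library are available. Lean on these libraries where they do the work, as an engineer would, in place of code of your own. Each camera call takes 0.05 s, during which the arm holds its last target. There are 200 camera calls.

## Working session

There is one attempt and no reset: what is moved stays moved. The work goes in short steps, Python scripts to look and compute and a tool call to move; the robot and the scene stay as the last step left them, time stands still between calls to the robot, and variables do not carry over. Pictures are saved under pics/ and viewed, at most 10 in all, crops included, and the job is handed in when it is done.

Besides the shell and the picture viewer there is one more tool, called after "Request:" in YAML: its name, and indented under it one key for each argument. arm_command: Moves the arm, as the interface text tells. Its arguments: {"type":"object","properties":{"targets":{"type":"array"},"force":{"type":"number"}},"required":["targets"]}

```bash
ls; mkdir -p pics; cat > h.py <<'E'
import numpy as np, cv2
from plant import get_state, capture, close_job, nose_length
def snap(cam,name,box=None,s=1):
    c=capture(cam); np.savez('cal_%s.npz'%cam,K=c['K'],r=c['rvec'],t=c['tvec'])
    f=c['frame'][:,:,::-1]; cv2.imwrite('pics/full_'+name+'.png',f)
    if box: f=f[box[1]:box[3],box[0]:box[2]]
    cv2.imwrite('pics/'+name+'.png',cv2.resize(f,None,fx=s,fy=s,interpolation=cv2.INTER_CUBIC))
def ray(cam,u,v,z):
    c=np.load('cal_%s.npz'%cam); R=cv2.Rodrigues(c['r'])[0]
    o=-R.T@c['t'].ravel(); d=R.T@np.linalg.solve(c['K'],[u,v,1.]); return o+d*(z-o[2])/d[2]
def proj(cam,P):
    c=np.load('cal_%s.npz'%cam); return cv2.projectPoints(np.atleast_2d(np.float64(P)),c['r'],c['t'],c['K'],None)[0].reshape(-1,2)
E
python3 - <<'E'
from h import *
snap('top','top0',None,1.4); snap('side','side0',None,1.4)
print(get_state(),nose_length)
for c in('top','side'):
    k=np.load('cal_%s.npz'%c);R=cv2.Rodrigues(k['r'])[0];print(c,-R.T@k['t'].ravel(),R[2],k['K'][0,0])
E
```

```text
pics
{'t': 0.1, 'joint_positions': array([-1.29751337,  0.41791087, -0.01031777,  1.61409394,  0.0046948 ,
        1.11069804, -0.05298798]), 'dq': array([-8.76822633e-04, -3.78523523e-03, -5.81343331e-04,  2.50973923e-05,
        6.59509104e-04,  2.41525825e-04,  6.13998922e-06]), 'joint_torque': array([ 1.40873468e-03, -8.65819502e+01,  6.79292958e-01, -4.35639954e+01,
        1.91315560e-02,  5.11730948e-03,  1.43492821e-04]), 'eef_pos': array([0.19345679, 0.59418455, 0.40413321]), 'eef_rot': array([-4.81876900e-05,  1.56727073e-01,  9.87641802e-01, -5.40970493e-04]), 'ft_force': array([-0.74286642,  0.17630262,  0.23886258]), 'wrist_torque': array([ 0.02837912, -0.03778894,  0.01466406]), 'finger_force': 0.0, 'opening': 0.9974080239150004} 0.1734
top [0.35437761 0.16844541 1.63029073] [ 0.11196246 -0.01282757 -0.99362964] 483.91970336311454
side [ 0.08694941 -0.52685522  0.92649479] [ 0.40145028  0.61606497 -0.67771796] 384.308656604971
```

View pics/top0.png

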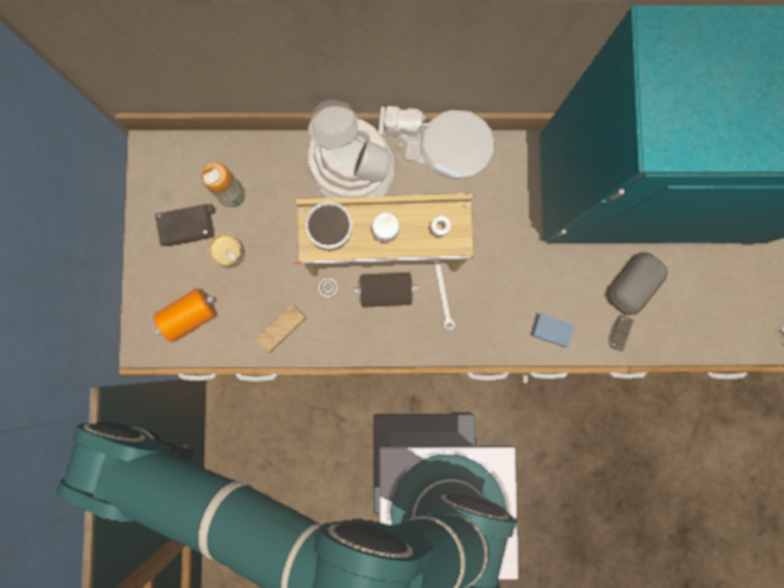

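View pics/side0.png

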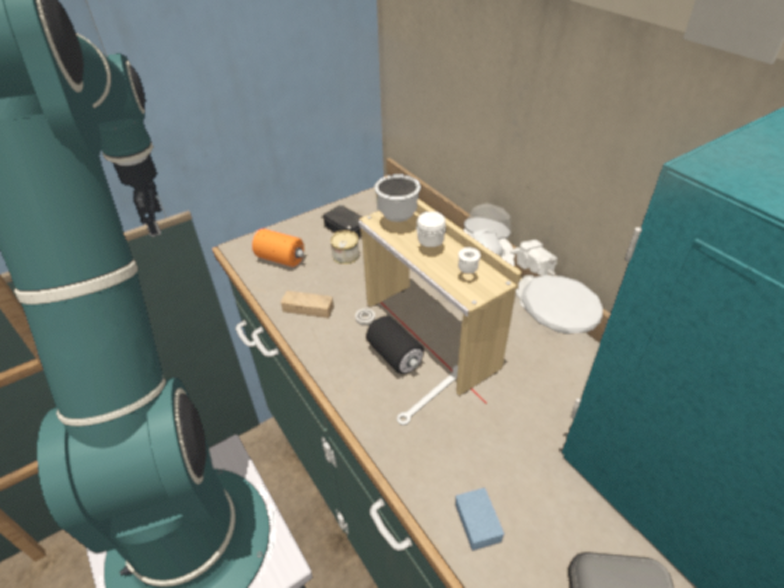

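Top view (1.4x) shows: black roller (386,290), orange roller lookalike (184,315), grey canister (637,283), and black box (185,225). The wooden block is at (281,328), the carton at (553,330), the spanner at (444,296) and the bearing at (328,288). I choose the roller at (386,290) and the wood at (281,328). Next is a close crop.

```bash
python3 - <<'E'
from h import *
f=cv2.imread('pics/full_top0.png')[130:260,175:350]
cv2.imwrite('pics/ct.png',cv2.resize(f,None,fx=4.5,fy=4.5,interpolation=cv2.INTER_CUBIC))
f=cv2.imread('pics/full_side0.png')[165:310,180:375]
cv2.imwrite('pics/cs.png',cv2.resize(f,None,fx=4,fy=4,interpolation=cv2.INTER_CUBIC))
E
```

```text
(no output)
```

View pics/ct.png

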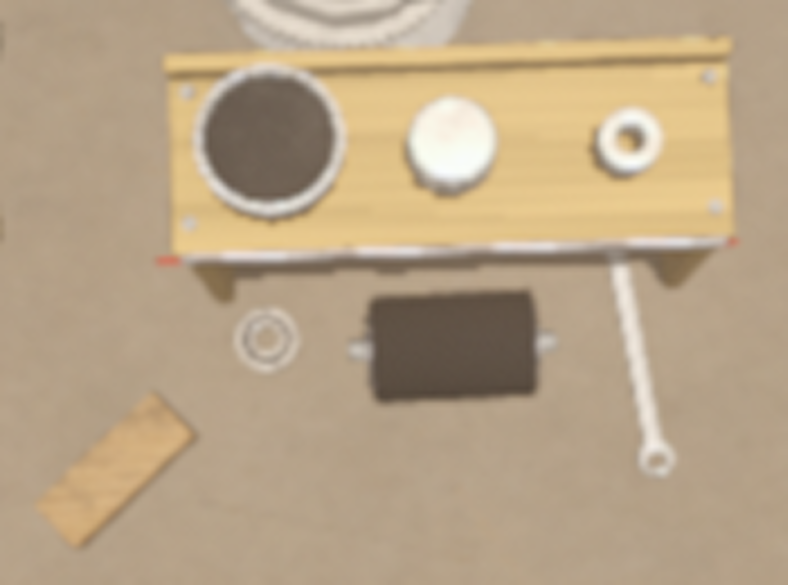

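View pics/cs.png

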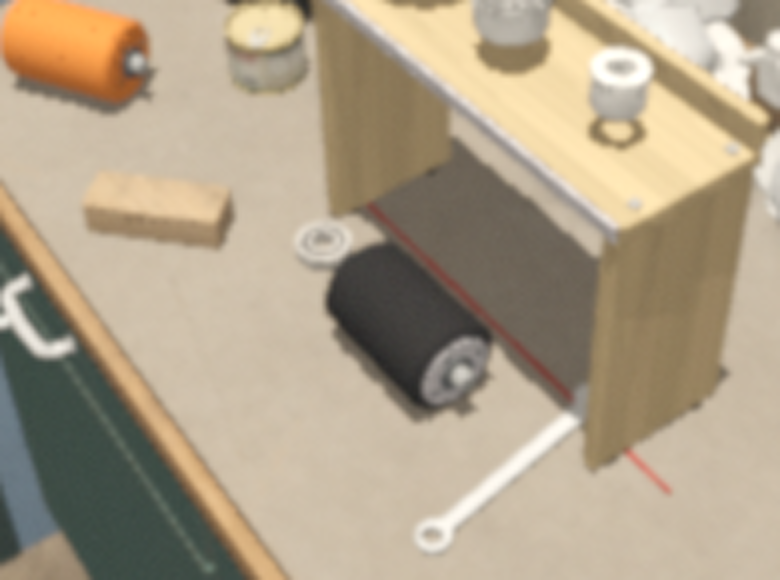

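The crops show the line ends at (157,261) and (736,241) in the top crop. The roller shaft tips are at (348,349) and (554,340). The wood's top corners are (155,392), (197,434), (80,548) and (37,505).

```bash
python3 - <<'E'
from h import *
T=lambda u,v,z: ray('top',175+(u+.5)/4.5-.5,130+(v+.5)/4.5-.5,z)
S=lambda u,v,z: ray('side',180+(u+.5)/4-.5,165+(v+.5)/4-.5,z)
np.set_printoptions(precision=4,suppress=True)
a,b=T(157,261,0),T(736,241,0); print('line',a,b,(a+b)/2,np.linalg.norm(a-b))
print('side line pts',S(670,492,0),S(372,206,0))
ly=(a-b)/np.linalg.norm(a-b); lx=np.array([ly[1],-ly[0],0]); O=(a+b)/2
print('lx',lx,'yaw',np.degrees(np.arctan2(lx[1],lx[0])))
c,d=T(348,349,.04),T(554,340,.04); m=(c+d)/2; print('roller',c,d,m,np.linalg.norm(c-d)); r=c-d
print('roller yaw',np.degrees(np.arctan2(-r[0],r[1])),'in line frame',(m-O)@lx,(m-O)@ly)
print('side roller right tip',S(462,374,.04))
q=np.array([T(*p,.035) for p in((155,392),(197,434),(80,548),(37,505))]); print(q,q.mean(0),[np.linalg.norm(q[i]-q[(i+1)%4]) for i in range(4)])
print('side wood', [S(*p,.035) for p in((103,172),(231,190),(222,223),(85,203))])
fl,fr=T(173,258,.258),T(733,243,.258); print('edge',fl,fr,((fl+fr)/2-O)@lx,((fl+fr)/2-O)@ly,np.linalg.norm(fl-fr))
print('bear',T(267,340,.014),'span',T(656,459,.009),T(618,260,.009))
E
```

```text
line [0.5906 0.3663 0.    ] [ 0.605  -0.0718  0.    ] [0.5978 0.1472 0.    ] 0.4383532547003052
side line pts [ 0.6079 -0.0716  0.    ] [0.5969 0.3063 0.    ]
lx [0.9995 0.0329 0.    ] yaw 1.8861298909867616
roller [0.5193 0.2208 0.04  ] [0.5255 0.0695 0.04  ] [0.5224 0.1451 0.04  ] 0.15145890788113564
roller yaw 2.371316902074424 in line frame -0.07540305196125384 0.0003669150967248798
side roller right tip [0.5296 0.0785 0.04  ]
[[0.4884 0.3624 0.035 ]
 [0.4575 0.3314 0.035 ]
 [0.3747 0.4156 0.035 ]
 [0.406  0.4474 0.035 ]] [0.4317 0.3892 0.035 ] [np.float64(0.04383095366901359), np.float64(0.11809818911031628), np.float64(0.0445879452839013), np.float64(0.1183396666746879)]
side wood [array([0.4107, 0.4458, 0.035 ]), array([0.4902, 0.3612, 0.035 ]), array([0.4641, 0.3302, 0.035 ]), array([0.3808, 0.4191, 0.035 ])]
edge [0.5551 0.3249 0.258 ] [ 0.564  -0.0319  0.258 ] -0.038213942186131736 0.000519384472751528 0.3568213465100791
bear [0.5289 0.282  0.014 ] span [ 0.4395 -0.0077  0.009 ] [0.5893 0.0188 0.009 ]
```

```bash
cat >> h.py <<'E'
from scipy.spatial.transform import Rotation as Rn
import json,os
YAW=np.radians(1.9); np.set_printoptions(precision=4,suppress=True)
def rot(tilt,lat=0,yaw=YAW):
    # fingers down; tilt(deg) swings the fingers forward along line x; lat(deg) swings them to the left
    D=np.array([[-1,0,0],[0,1,0],[0,0,-1.]])
    return Rn.from_euler('z',yaw)*Rn.from_euler('x',np.radians(lat))*Rn.from_euler('y',-np.radians(tilt))*Rn.from_matrix(D)
def cmd():
    d=json.load(open('cmd.json')); return np.array(d['p']),Rn.from_quat(d['q'])
def put(p,R): json.dump(dict(p=list(p),q=list(R.as_quat())),open('cmd.json','w'))
def sent(s,w=(0,0,0)):  # record numbers sent in the last row
    p,R=cmd(); put(p+R.apply(np.array(s)*.6),R*Rn.from_rotvec(np.array(w)*np.pi/4))
def plan(tip,R1,L=.173):
    p,R=cmd(); t=np.array(tip)-R1.apply([0,0,L])
    print('TCP',t,'d',R.inv().apply(t-p)/.6,'w',(R.inv()*R1).as_rotvec()/(np.pi/4))
def st(L=.173):
    s=get_state(); q=s['eef_rot']; R=Rn.from_quat([q[1],q[2],q[3],q[0]])
    z=R.apply([0,0,1]); print('t',s['t'],'TCP',s['eef_pos'],'tip',s['eef_pos']+L*z,'z',z,'y',R.apply([0,1,0]),'F',s['ft_force'],'q',s['joint_positions'],'op',s['opening'])
    p,Rc=cmd(); print('cmd err mm',(s['eef_pos']-p)*1e3,'deg',np.degrees((Rc.inv()*R).as_rotvec()))
E
python3 - <<'E'
from h import *
s=get_state();q=s['eef_rot'];put([.194,.594,.405],Rn.from_quat([q[1],q[2],q[3],q[0]]))
plan([.42,.147,.25],rot(0)); st()
E
```

```text
TCP [0.42  0.147 0.423] d [-0.5888 -0.5918 -0.0293] w [-0.0014 -0.0001 -0.443 ]
t 0.1 TCP [0.1935 0.5942 0.4041] tip [0.1934 0.594  0.2311] z [-0.0003 -0.0011 -1.    ] y [ 0.3096  0.9509 -0.0011] F [-0.7429  0.1763  0.2389] q [-1.2975  0.4179 -0.0103  1.6141  0.0047  1.1107 -0.053 ] op 0.9974080239150004
cmd err mm [-0.5432  0.1846 -0.8668] deg [0. 0. 0.]
```

Request:
arm_command:
  targets:
    - {"dx":-0.589,"dy":-0.592,"dz":-0.029,"wz":-0.443,"hand":0}
    - {"dx":-0.589,"dy":-0.592,"dz":-0.029,"wz":-0.443,"hand":0}
    - {"dx":-0.589,"dy":-0.592,"dz":-0.029,"wz":-0.443,"hand":0}
    - {"dx":-0.589,"dy":-0.592,"dz":-0.029,"wz":-0.443,"hand":0}
    - {"dx":-0.589,"dy":-0.592,"dz":-0.029,"wz":-0.443,"hand":0}
    - {"dx":-0.589,"dy":-0.592,"dz":-0.029,"wz":-0.443,"hand":0}
    - {"dx":-0.589,"dy":-0.592,"dz":-0.029,"wz":-0.443,"hand":0}
    - {"dx":-0.589,"dy":-0.592,"dz":-0.029,"wz":-0.443,"hand":0}

```text
invalid input
```

```bash
python3 - <<'E'
from h import *
sent([-.589,-.592,-.029],[0,0,-.443]); st(); plan([.46,.147,.17],rot(40))
E
```

```text
t 0.1 TCP [0.1935 0.5942 0.4041] tip [0.1934 0.594  0.2311] z [-0.0003 -0.0011 -1.    ] y [ 0.3096  0.9509 -0.0011] F [-0.7429  0.1763  0.2389] q [-1.2975  0.4179 -0.0103  1.6141  0.0047  1.1107 -0.053 ] op 0.9974080239150004
cmd err mm [-226.6235  447.3219  -18.678 ] deg [-0.     0.    19.935]
TCP [0.3489 0.1433 0.3025] d [ 0.1188 -0.0018  0.2005] w [-0.0013 -0.8893  0.0005]
```

Request:
arm_command:
  targets:
    - {"dx":-0.589,"dy":-0.592,"dz":-0.029,"wx":0,"wy":0,"wz":-0.443,"hand":0}
    - {"dx":-0.589,"dy":-0.592,"dz":-0.029,"wx":0,"wy":0,"wz":-0.443,"hand":0}
    - {"dx":-0.589,"dy":-0.592,"dz":-0.029,"wx":0,"wy":0,"wz":-0.443,"hand":0}
    - {"dx":-0.589,"dy":-0.592,"dz":-0.029,"wx":0,"wy":0,"wz":-0.443,"hand":0}
    - {"dx":-0.589,"dy":-0.592,"dz":-0.029,"wx":0,"wy":0,"wz":-0.443,"hand":0}
    - {"dx":-0.589,"dy":-0.592,"dz":-0.029,"wx":0,"wy":0,"wz":-0.443,"hand":0}
    - {"dx":-0.589,"dy":-0.592,"dz":-0.029,"wx":0,"wy":0,"wz":-0.443,"hand":0}
    - {"dx":-0.589,"dy":-0.592,"dz":-0.029,"wx":0,"wy":0,"wz":-0.443,"hand":0}

```text
t: 1.1
eef_pos: [0.4194, 0.1463, 0.4222]
eef_rot: [0.0, -0.017, 1.0, 0.0]
ft_force: [0.9, 1.4, 0.4]
opening: 0.506
finger_force: 0.0
```

```bash
python3 - <<'E'
from h import *
st()
E
```

```text
t 1.1 TCP [0.4194 0.1463 0.4222] tip [0.4194 0.1463 0.2492] z [ 0.0003  0.0002 -1.    ] y [-0.0332  0.9994  0.0002] F [0.8736 1.3519 0.3825] q [-0.6463  0.0661  0.2529  2.0268 -0.0191  1.0506  1.2196] op 0.5057255561595675
cmd err mm [-0.6965 -0.5474 -0.5809] deg [-0.0706 -0.0323 -0.0032]
```

```bash
python3 - <<'E'
from h import *
plan([.50,.147,.18],rot(12)); plan([.50,.147,.18],rot(15,15)); plan([.50,.147,.18],rot(15,-15))
E
```

```text
TCP [0.4641 0.1458 0.3492] d [-0.0732 -0.0041  0.1226] w [-0.0013 -0.267   0.0002]
TCP [0.4567 0.1023 0.3414] d [-0.0585 -0.0761  0.1357] w [-0.3328 -0.3318  0.0438]
TCP [0.4538 0.1887 0.3414] d [-0.0585  0.068   0.1356] w [ 0.3301 -0.3318 -0.0434]
```

Request:
arm_command:
  targets:
    - {"dx":-0.058,"dy":-0.076,"dz":0.136,"wx":-0.333,"wy":-0.332,"wz":0.044,"hand":0}
    - {"dx":-0.058,"dy":-0.076,"dz":0.136,"wx":-0.333,"wy":-0.332,"wz":0.044,"hand":0}
    - {"dx":-0.058,"dy":-0.076,"dz":0.136,"wx":-0.333,"wy":-0.332,"wz":0.044,"hand":0}
    - {"dx":-0.058,"dy":-0.076,"dz":0.136,"wx":-0.333,"wy":-0.332,"wz":0.044,"hand":0}

```text
t: 1.6
eef_pos: [0.4551, 0.1034, 0.34]
eef_rot: [0.127, 0.001, 0.983, 0.132]
ft_force: [0.8, 0.1, 0.2]
opening: 0.501
finger_force: 0.0
```

```bash
python3 - <<'E'
from h import *
sent([-.058,-.076,.136],[-.333,-.332,.044]);st()
plan([.53,.147,.17],rot(32,18)); plan([.54,.147,.16],rot(45,0))
E
```

```text
t 1.6 TCP [0.4551 0.1034 0.34  ] tip [0.4983 0.1482 0.1786] z [ 0.2498  0.2587 -0.9331] y [-0.0305  0.9653  0.2595] F [0.8221 0.1205 0.1924] q [-0.465   0.1625  0.2526  2.1616 -0.4638  0.5582  1.7093] op 0.5005110805506022
cmd err mm [-1.2401  1.0478 -1.2543] deg [-0.0066  0.0474  0.0831]
TCP [0.4399 0.0986 0.3095] d [ 0.0396 -0.0188  0.0408] w [-0.0612 -0.3775  0.0264]
TCP [0.4177 0.1429 0.2823] d [0.0892 0.0419 0.093 ] w [ 0.2921 -0.6626 -0.1689]
```

```bash
python3 - <<'E'
from h import *
plan([.51,.147,.18],rot(15,-18)); p,R=cmd(); 
E
```

```text
TCP [0.4635 0.1971 0.3389] d [-0.0051  0.1511  0.0475] w [ 0.7086  0.0002 -0.1901]
```

Request:
arm_command:
  targets:
    - {"dx":-0.005,"dy":0.151,"dz":0.048,"wx":0.709,"wy":0,"wz":-0.19,"hand":0}
    - {"dx":-0.005,"dy":0.151,"dz":0.048,"wx":0.709,"wy":0,"wz":-0.19,"hand":0}
    - {"dx":-0.005,"dy":0.151,"dz":0.048,"wx":0.709,"wy":0,"wz":-0.19,"hand":0}
    - {"dx":-0.005,"dy":0.151,"dz":0.048,"wx":0.709,"wy":0,"wz":-0.19,"hand":0}
    - {"dx":-0.005,"dy":0.151,"dz":0.048,"wx":0.709,"wy":0,"wz":-0.19,"hand":0}
    - {"dx":-0.005,"dy":0.151,"dz":0.048,"wx":0.709,"wy":0,"wz":-0.19,"hand":0}

```text
t: 2.35
eef_pos: [0.4624, 0.1987, 0.3381]
eef_rot: [0.132, -0.036, 0.979, -0.151]
ft_force: [1.1, 0.3, -0.3]
opening: 0.498
finger_force: 0.0
```

```bash
python3 - <<'E'
from h import *
sent([-.005,.151,.048],[.709,0,-.19]);st()
plan([.53,.147,.17],rot(30,-22)); plan([.54,.147,.165],rot(42,-18)); plan([.54,.147,.16],rot(46,-8)); plan([.54,.147,.16],rot(46,0))
E
```

```text
t 2.35 TCP [0.4624 0.1987 0.3381] tip [0.5089 0.1492 0.179 ] z [ 0.2685 -0.2861 -0.9198] y [-0.0311  0.9518 -0.3051] F [ 1.1294  0.319  -0.2543] q [-0.9544  0.2911  0.447   2.0348  0.3832  0.7877  0.8505] op 0.49787588055595794
cmd err mm [-1.1745  1.5047 -0.4818] deg [-0.2396  0.0013  0.0786]
TCP [0.4417 0.2002 0.3089] d [0.0467 0.0213 0.0342] w [ 0.0819 -0.3331 -0.0342]
TCP [0.423  0.1829 0.2873] d [0.0889 0.0059 0.0673] w [-0.0005 -0.5999 -0.    ]
TCP [0.4151 0.1596 0.279 ] d [ 0.1093 -0.0263  0.0877] w [-0.1943 -0.687   0.1142]
TCP [0.4156 0.1429 0.2802] d [ 0.1111 -0.0534  0.0942] w [-0.3493 -0.683   0.2055]
```

Request:
arm_command:
  targets:
    - {"dx":0.047,"dy":0.021,"dz":0.034,"wx":0.082,"wy":-0.333,"wz":-0.034,"hand":0}
    - {"dx":0.047,"dy":0.021,"dz":0.034,"wx":0.082,"wy":-0.333,"wz":-0.034,"hand":0}
    - {"dx":0.089,"dy":0.006,"dz":0.067,"wx":0,"wy":-0.6,"wz":0,"hand":0}
    - {"dx":0.089,"dy":0.006,"dz":0.067,"wx":0,"wy":-0.6,"wz":0,"hand":0}
    - {"dx":0.089,"dy":0.006,"dz":0.067,"wx":0,"wy":-0.6,"wz":0,"hand":0}
    - {"dx":0.089,"dy":0.006,"dz":0.067,"wx":0,"wy":-0.6,"wz":0,"hand":0}

```text
t: 3.1
eef_pos: [0.4216, 0.1838, 0.2866]
eef_rot: [0.356, -0.07, 0.921, -0.14]
ft_force: [1.3, -0.0, 0.5]
opening: 0.501
finger_force: 0.0
```

```bash
python3 - <<'E'
from h import *
sent([.089,.006,.067],[0,-.6,0]);st()
plan([.54,.147,.16],rot(46,-8)); plan([.54,.147,.16],rot(46,0)); plan([.50,.147,.12],rot(45,0))
E
```

```text
t 3.1 TCP [0.4216 0.1838 0.2866] tip [0.5384 0.148  0.1641] z [ 0.6752 -0.2072 -0.7079] y [-0.0301  0.9512 -0.3072] F [ 1.2881 -0.0386  0.4506] q [-1.3616  0.3656  0.8224  2.3113  1.3733  0.3498 -0.1904] op 0.5011160009097846
cmd err mm [-1.2499  0.8591 -0.8349] deg [-0.049   0.0934  0.1394]
TCP [0.4151 0.1596 0.279 ] d [ 0.0275 -0.0323  0.0092] w [-0.1603 -0.0885  0.1545]
TCP [0.4156 0.1429 0.2802] d [ 0.032  -0.0594  0.0142] w [-0.2882 -0.088   0.278 ]
TCP [0.3777 0.1429 0.2423] d [ 0.1186 -0.0378  0.0161] w [-0.2906 -0.066   0.2755]
```

Request:
arm_command:
  targets:
    - {"dx":0.0275,"dy":-0.032,"dz":0.009,"wx":-0.16,"wy":-0.0885,"wz":0.1545,"hand":0}
    - {"dx":0.0275,"dy":-0.032,"dz":0.009,"wx":-0.16,"wy":-0.0885,"wz":0.1545,"hand":0}
    - {"dx":0.032,"dy":-0.0594,"dz":0.014,"wx":-0.288,"wy":-0.088,"wz":0.278,"hand":0}
    - {"dx":0.032,"dy":-0.0594,"dz":0.014,"wx":-0.288,"wy":-0.088,"wz":0.278,"hand":0}
    - {"dx":0.032,"dy":-0.0594,"dz":0.014,"wx":-0.288,"wy":-0.088,"wz":0.278,"hand":0}
    - {"dx":0.032,"dy":-0.0594,"dz":0.014,"wx":-0.288,"wy":-0.088,"wz":0.278,"hand":0}

```text
t: 3.85
eef_pos: [0.415, 0.1444, 0.2799]
eef_rot: [0.391, -0.015, 0.92, 0.006]
ft_force: [-0.5, -0.4, 0.4]
opening: 0.496
finger_force: 0.0
```

```bash
python3 - <<'E'
from h import *
sent([.032,-.0594,.014],[-.288,-.088,.278]);st()
plan([.51,.147,.12],rot(46,0),.165);plan([.51,.147,.09],rot(46,0),.165)
E
```

```text
t 3.85 TCP [0.415  0.1444 0.2799] tip [0.5395 0.1483 0.1598] z [ 0.7197  0.0223 -0.6939] y [-0.0316  0.9995 -0.0006] F [-0.5426 -0.438   0.4291] q [-0.9834  0.247   0.5267  2.4068  2.3235  0.3039 -1.1766] op 0.49582611822171474
cmd err mm [-0.5591  1.5495 -0.4063] deg [ 0.0784 -0.0573  0.0394]
TCP [0.3914 0.1431 0.2346] d [0.0827 0.0016 0.0239] w [-0.0002  0.      0.0001]
TCP [0.3914 0.1431 0.2046] d [0.1187 0.0017 0.0587] w [-0.0002  0.      0.0001]
```

```bash
cat >> h.py <<'E'
C=np.array([.011,0,.167])
def pc(pts,R1=None):  # rows for contact-corner points
    p,R=cmd(); R1=R1 or rot(46)
    for q in pts: print('d',R.inv().apply(np.array(q)-R1.apply(C)-p)/.6)
    print('w',(R.inv()*R1).as_rotvec()/(np.pi/4))
def cst():
    s=get_state(); q=s['eef_rot']; R=Rn.from_quat([q[1],q[2],q[3],q[0]]); p,Rc=cmd()
    print('contact',s['eef_pos']+R.apply(C),'cmd',p+Rc.apply(C),'F',s['ft_force'],'q',s['joint_positions'],'t',s['t'])
E
python3 - <<'E'
from h import *
cst(); pc([[.490,.147,.12],[.510,.147,.09]])
E
```

```text
contact [0.5275 0.1479 0.1561] cmd [0.528  0.1466 0.1564] F [-0.5426 -0.438   0.4291] q [-0.9834  0.247   0.5267  2.4068  2.3235  0.3039 -1.1766] t 3.85
d [ 0.0875  0.0027 -0.0034]
d [0.1003 0.0017 0.0553]
w [-0.0002  0.      0.0001]
```

Request:
arm_command:
  targets:
    - {"dx":0.0875,"dy":0.002,"dz":-0.003,"wx":0,"wy":0,"wz":0,"hand":0}
    - {"dx":0.0875,"dy":0.002,"dz":-0.003,"wx":0,"wy":0,"wz":0,"hand":0}
    - {"dx":0.1,"dy":0.002,"dz":0.055,"wx":0,"wy":0,"wz":0,"hand":0}
    - {"dx":0.1,"dy":0.002,"dz":0.055,"wx":0,"wy":0,"wz":0,"hand":0}
    - {"dx":0.1,"dy":0.002,"dz":0.055,"wx":0,"wy":0,"wz":0,"hand":0}
    - {"dx":0.1,"dy":0.002,"dz":0.055,"wx":0,"wy":0,"wz":0,"hand":0}

```text
t: 4.6
eef_pos: [0.3964, 0.1454, 0.2142]
eef_rot: [0.391, -0.015, 0.92, 0.007]
ft_force: [-0.7, 0.2, 0.2]
opening: 0.5
finger_force: 0.0
```

```bash
python3 - <<'E'
from h import *
sent([.1,.002,.055]);cst(); pc([[.51,.147,z] for z in(.084,.080,.077,.074)])
snap('side','s1',(180,165,375,310),4)
E
```

```text
contact [0.509  0.1493 0.0905] cmd [0.51   0.1472 0.0903] F [-0.689   0.1605  0.2424] q [-0.8314  0.4028  0.3311  2.4596  2.5764  0.4824 -1.504 ] t 4.6
d [ 0.0075 -0.0003  0.0073]
d [ 0.0123 -0.0003  0.0119]
d [ 0.0159 -0.0003  0.0154]
d [ 0.0195 -0.0003  0.0188]
w [-0.0002  0.      0.0001]
```

View pics/s1.png

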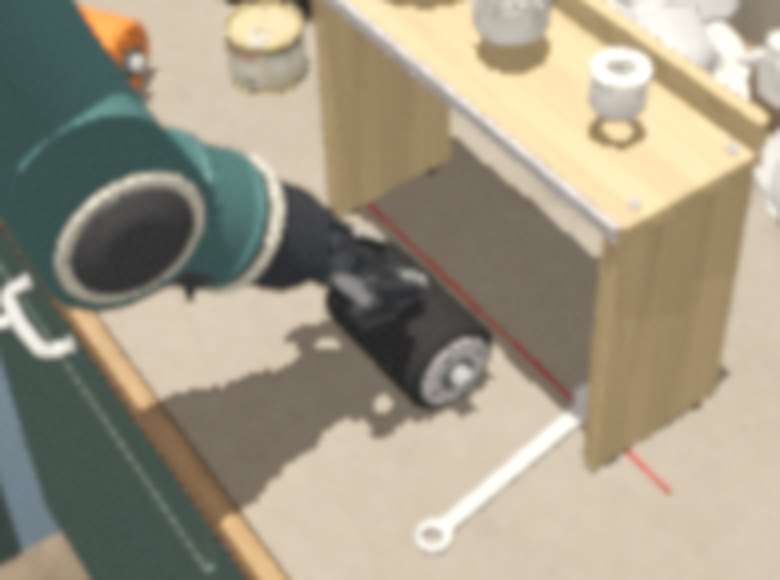

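The gripper hangs tilted just above the roller's top at about (380,290), and the roller has not moved. Next I lower to contact.

Request:
arm_command:
  targets:
    - {"dx":0.0075,"dy":0,"dz":0.0073,"wx":0,"wy":0,"wz":0,"hand":0}
    - {"dx":0.0123,"dy":0,"dz":0.0119,"wx":0,"wy":0,"wz":0,"hand":0}
    - {"dx":0.0123,"dy":0,"dz":0.0119,"wx":0,"wy":0,"wz":0,"hand":0}

```text
t: 5.03
eef_pos: [0.3972, 0.1454, 0.2035]
eef_rot: [0.392, -0.015, 0.92, 0.007]
ft_force: [-1.0, -0.5, 12.3]
opening: 0.503
finger_force: 5.8
```

```bash
python3 - <<'E'
from h import *
sent([.0123,0,.0119]);cst(); pc([[.51,.147,z] for z in(.078,.076,.074)])
E
```

```text
contact [0.5101 0.1492 0.08  ] cmd [0.51   0.1472 0.08  ] F [-0.985  -0.4881 12.2625] q [-0.8087  0.4353  0.3074  2.4586  2.6037  0.5126 -1.5396] t 5.025
d [ 0.0024 -0.0003  0.0023]
d [ 0.0048 -0.0003  0.0046]
d [ 0.0072 -0.0003  0.0069]
w [-0.0002  0.      0.0001]
```

```bash
python3 - <<'E'
from h import *
u=np.array([5,12,20,29,38,47,54,58])/1000; s=-.0145+u/2; lx=np.array([np.cos(YAW),np.sin(YAW),0])
pc([np.array([.51,.1472,.080+np.sqrt(.0016-b*b)-.0373])+a*lx for a,b in zip(u,s)])
E
```

```text
d [-0.0068 -0.      0.005 ]
d [-0.016  -0.      0.0123]
d [-0.0261 -0.      0.0212]
d [-0.0368 -0.      0.0317]
d [-0.0469 -0.      0.0427]
d [-0.0564 -0.      0.0544]
d [-0.0633 -0.      0.0639]
d [-0.0671 -0.      0.0696]
w [-0.0002  0.      0.0001]
```

Request:
arm_command:
  targets:
    - {"dx":-0.0068,"dy":0,"dz":0.005,"wx":0,"wy":0,"wz":0,"hand":0}
    - {"dx":-0.016,"dy":0,"dz":0.0123,"wx":0,"wy":0,"wz":0,"hand":0}
    - {"dx":-0.0261,"dy":0,"dz":0.0212,"wx":0,"wy":0,"wz":0,"hand":0}
    - {"dx":-0.0368,"dy":0,"dz":0.0317,"wx":0,"wy":0,"wz":0,"hand":0}
    - {"dx":-0.0469,"dy":0,"dz":0.0427,"wx":0,"wy":0,"wz":0,"hand":0}
    - {"dx":-0.0564,"dy":0,"dz":0.0544,"wx":0,"wy":0,"wz":0,"hand":0}
    - {"dx":-0.0633,"dy":0,"dz":0.0639,"wx":0,"wy":0,"wz":0,"hand":0}
    - {"dx":-0.0671,"dy":0,"dz":0.0696,"wx":0,"wy":0,"wz":0,"hand":0}

```text
t: 6.02
eef_pos: [0.4549, 0.147, 0.203]
eef_rot: [0.391, -0.015, 0.92, 0.007]
ft_force: [-0.4, -0.3, 0.1]
opening: 0.503
finger_force: 0.0
```

```bash
python3 - <<'E'
from h import *
sent([-.0671,0,.0696]);cst()
p,R=cmd(); c=p+R.apply(C); lx=np.array([np.cos(YAW),np.sin(YAW),0])
pc([c+[0,0,.02], c+[0,0,.03]-.03*lx, c+[0,0,.02]-.04*lx])
# find roller right stub tip: dark drum silhouette in side view
snap('side','s2',(180,165,375,310),4)
E
```

```text
contact [0.5673 0.1508 0.0791] cmd [0.568  0.1491 0.08  ] F [-0.4101 -0.2905  0.0866] q [-0.7325  0.4856  0.3105  2.3387  2.6695  0.4383 -1.5413] t 6.025
d [-0.024  -0.0001 -0.0232]
d [-0.0012 -0.0001 -0.0707]
d [ 0.0223 -0.0001 -0.0711]
w [-0.0002  0.      0.0001]
```

View pics/s2.png

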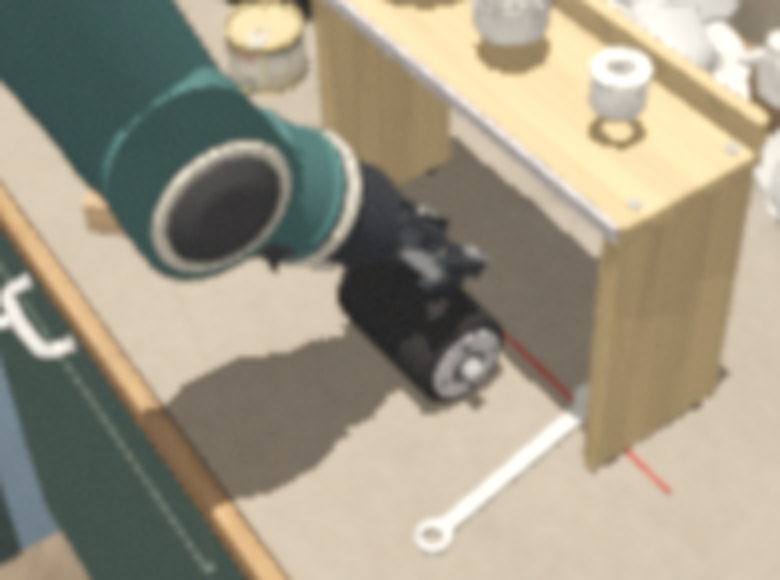

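The stub tip is now at (474,368), where it was at (462,374) before, so the roller has advanced partway. The finger has left contact.

```bash
cat >> h.py <<'E'
def S(u,v,z): return ray('side',180+(u+.5)/4-.5,165+(v+.5)/4-.5,z)
lx=np.array([np.cos(YAW),np.sin(YAW),0])
def stroke(c,s0,u):  # contact points: c start, s0 start offset on drum, u finger travel
    u=np.array(u)/1e3; s=s0+u/2
    return [np.array(c)+a*lx+[0,0,np.sqrt(.0016-b*b)-np.sqrt(.0016-s0*s0)] for a,b in zip(u,s)]
E
python3 - <<'E'
from h import *
print(S(462,374,.04),S(474,368,.04))
p,R=cmd(); c=p+R.apply(C); 
pc([c+[0,0,.015], np.array([.525,.148,.105]),[.527,.148,.085],[.527,.148,.079]])
E
```

```text
[0.5296 0.0785 0.04  ] [0.5404 0.0781 0.04  ]
d [-0.018  -0.0001 -0.0174]
d [ 0.0197  0.0005 -0.0805]
d [ 0.0414  0.0004 -0.055 ]
d [ 0.0486  0.0004 -0.048 ]
w [-0.0002  0.      0.0001]
```

Request:
arm_command:
  targets:
    - {"dx":-0.018,"dy":0,"dz":-0.0174,"wx":0,"wy":0,"wz":0,"hand":0}
    - {"dx":0.0197,"dy":0,"dz":-0.0805,"wx":0,"wy":0,"wz":0,"hand":0}
    - {"dx":0.0197,"dy":0,"dz":-0.0805,"wx":0,"wy":0,"wz":0,"hand":0}
    - {"dx":0.0414,"dy":0,"dz":-0.055,"wx":0,"wy":0,"wz":0,"hand":0}
    - {"dx":0.0414,"dy":0,"dz":-0.055,"wx":0,"wy":0,"wz":0,"hand":0}

```text
t: 6.7
eef_pos: [0.4136, 0.1457, 0.208]
eef_rot: [0.39, -0.015, 0.921, 0.007]
ft_force: [0.4, -0.2, 0.0]
opening: 0.495
finger_force: 0.0
```

```bash
python3 - <<'E'
from h import *
sent([.0414,0,-.055]);cst();pc([[.527,.148,.085-k/1e3] for k in(1,2,3,4,5,6)])
E
```

```text
contact [0.5259 0.1494 0.084 ] cmd [0.527  0.1477 0.085 ] F [ 0.4494 -0.1656  0.0091] q [-0.8018  0.4366  0.3279  2.4249  2.6191  0.4735 -1.5316] t 6.7
d [0.0012 0.0004 0.0012]
d [0.0024 0.0004 0.0023]
d [0.0036 0.0004 0.0035]
d [0.0048 0.0004 0.0047]
d [0.006  0.0004 0.0058]
d [0.0072 0.0004 0.007 ]
w [-0.0002  0.      0.0001]
```

Request:
arm_command:
  targets:
    - {"dx":0.0024,"dy":0,"dz":0.0023,"wx":0,"wy":0,"wz":0,"hand":0}
    - {"dx":0.0048,"dy":0,"dz":0.0047,"wx":0,"wy":0,"wz":0,"hand":0}
    - {"dx":0.0048,"dy":0,"dz":0.0047,"wx":0,"wy":0,"wz":0,"hand":0}

```text
t: 7.08
eef_pos: [0.4139, 0.1458, 0.2046]
eef_rot: [0.392, -0.015, 0.92, 0.007]
ft_force: [0.0, -0.8, 5.0]
opening: 0.501
finger_force: 2.3
```

```bash
python3 - <<'E'
from h import *
sent([.0048,0,.0047]);cst();pc([[.527+k/1e3,.148+k*3.3e-5,z] for k,z in((5,.081),(10,.081),(14,.081),(20,.081),(25,.081),(30,.081))])
E
```

```text
contact [0.5266 0.1496 0.0809] cmd [0.527  0.1477 0.081 ] F [ 0.0148 -0.8362  5.0088] q [-0.7946  0.4468  0.32    2.4247  2.6278  0.4855 -1.5434] t 7.075
d [-0.0058  0.0004  0.006 ]
d [-0.0116  0.0004  0.0119]
d [-0.0162  0.0004  0.0167]
d [-0.0232  0.0004  0.0239]
d [-0.029   0.0004  0.0299]
d [-0.0347  0.0004  0.0359]
w [-0.0002  0.      0.0001]
```

Request:
arm_command:
  targets:
    - {"dx":-0.0058,"dy":0,"dz":0.006,"wx":0,"wy":0,"wz":0,"hand":0}
    - {"dx":-0.0116,"dy":0,"dz":0.0119,"wx":0,"wy":0,"wz":0,"hand":0}
    - {"dx":-0.0162,"dy":0,"dz":0.0167,"wx":0,"wy":0,"wz":0,"hand":0}
    - {"dx":-0.0162,"dy":0,"dz":0.0167,"wx":0,"wy":0,"wz":0,"hand":0}

```text
t: 7.58
eef_pos: [0.4279, 0.1463, 0.2046]
eef_rot: [0.391, -0.015, 0.92, 0.007]
ft_force: [-0.1, 0.4, 7.3]
opening: 0.498
finger_force: 3.8
```

```bash
python3 - <<'E'
from h import *
sent([-.0162,0,.0167]);cst();pc([[.541+k/1e3,.1485+k*3.3e-5,z] for k,z in((0,.080),(5,.080),(10,.0798),(15,.0795),(20,.079),(25,.0785),(28,.078))])
snap('side','s3',(180,165,375,310),4)
E
```

```text
contact [0.5406 0.1502 0.0808] cmd [0.541  0.1482 0.081 ] F [-0.0838  0.4071  7.33  ] q [-0.7757  0.459   0.3204  2.3956  2.6445  0.4681 -1.5444] t 7.575
d [0.0012 0.0004 0.0012]
d [-0.0046  0.0004  0.0072]
d [-0.0102  0.0004  0.0134]
d [-0.0156  0.0004  0.0198]
d [-0.0208  0.0004  0.0264]
d [-0.026   0.0004  0.0329]
d [-0.0289  0.0004  0.0371]
w [-0.0002  0.      0.0001]
```

View pics/s3.png

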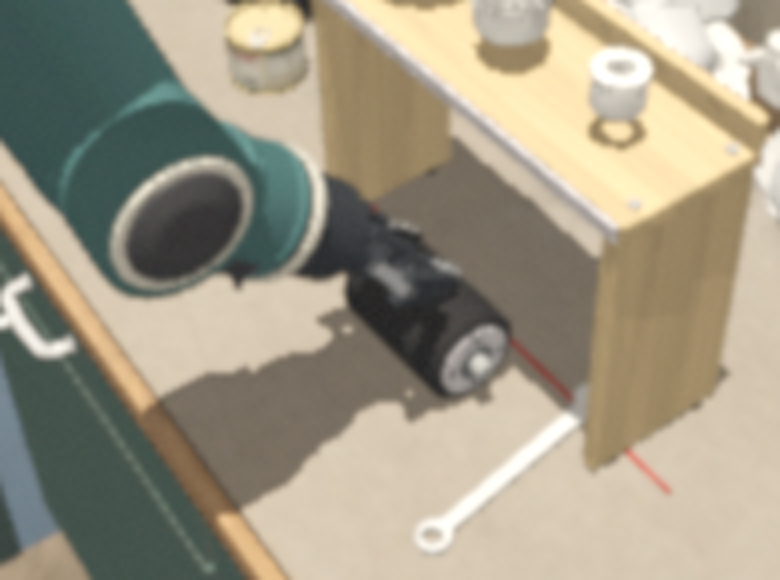

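Stub now at (481,363): it rolled about 7 mm for 14 mm of finger travel, so there was no slip. I continue the stroke, following the arc down.

Request:
arm_command:
  targets:
    - {"dx":-0.0046,"dy":0,"dz":0.0072,"wx":0,"wy":0,"wz":0,"hand":0}
    - {"dx":-0.0102,"dy":0,"dz":0.0134,"wx":0,"wy":0,"wz":0,"hand":0}
    - {"dx":-0.0156,"dy":0,"dz":0.0198,"wx":0,"wy":0,"wz":0,"hand":0}
    - {"dx":-0.0208,"dy":0,"dz":0.0264,"wx":0,"wy":0,"wz":0,"hand":0}
    - {"dx":-0.0208,"dy":0,"dz":0.0264,"wx":0,"wy":0,"wz":0,"hand":0}

```text
t: 8.25
eef_pos: [0.4481, 0.1471, 0.2026]
eef_rot: [0.392, -0.015, 0.92, 0.007]
ft_force: [0.6, 1.6, 7.1]
opening: 0.498
finger_force: 3.7
```

```bash
cat >> h.py <<'E'
def stub(name):
    snap('side',name); I=cv2.imread('pics/full_%s.png'%name); r=[]
    for n,(u,v) in dict(side0=(462,374),s2=(474,368),s3=(481,363)).items():
        x=180+(u+.5)/4-.5; y=165+(v+.5)/4-.5; J=cv2.imread('pics/full_%s.png'%n)
        t=cv2.getRectSubPix(J,(17,17),(x,y)); A=I[225:270,285:345]
        m=cv2.matchTemplate(A,t,cv2.TM_CCOEFF_NORMED); k=cv2.minMaxLoc(m); i,j=k[3]
        sub=lambda a:(a[0]-a[2])/(2*(a[0]-2*a[1]+a[2])) if len(a)==3 else 0
        px=np.array([285+i+8+sub(m[j,i-1:i+2]),225+j+8+sub(m[j-1:j+2,i])])
        r.append(px); print(n,k[1],px,'pos',ray('side',*px,.04),'-start',(ray('side',*px,.04)-S(462,374,.04))@lx)
E
python3 - <<'E'
from h import *
sent([-.0208,0,.0264]);cst();stub('a1')
p,R=cmd(); c=p+R.apply(C); pc([c+[0,0,.02],c+[0,0,.02]-.028*lx,c+[0,0,.005]-.028*lx])
E
```

```text
contact [0.5607 0.151  0.0789] cmd [0.561  0.1489 0.079 ] F [0.6199 1.5751 7.0697] q [-0.7467  0.4819  0.3165  2.3534  2.6696  0.4486 -1.5503] t 8.25
side0 0.762749969959259 [302.2137 253.9623] pos [0.5567 0.0795 0.04  ] -start 0.02711832096144307
s2 0.812420666217804 [302.3448 254.093 ] pos [0.5567 0.0788 0.04  ] -start 0.02711161076236564
s3 0.9089686274528503 [302.3764 254.0482] pos [0.5569 0.0789 0.04  ] -start 0.0272982353958342
d [-0.024  -0.0001 -0.0232]
d [ 0.0084 -0.0001 -0.0567]
d [ 0.0264 -0.0001 -0.0394]
w [-0.0002  0.      0.0001]
```

```bash
python3 - <<'E'
from h import *
p,R=cmd(); c=p+R.apply(C); print(c); b=c-.020*lx
pc([c+[0,0,.015],b+[0,0,.017],b+[0,0,.002]])
print('stroke'); pc([b+[0,0,z/1e3]+k/1e3*lx for k,z in((5,2),(11,2),(18,2),(24,1.8),(30,1.3),(35,.7),(39,0))])
E
```

```text
[0.561  0.1489 0.079 ]
d [-0.018  -0.0001 -0.0174]
d [ 0.0028 -0.0001 -0.0437]
d [ 0.0208 -0.0001 -0.0263]
w [-0.0002  0.      0.0001]
stroke
d [ 0.015  -0.0001 -0.0203]
d [ 0.008  -0.0001 -0.0131]
d [-0.0001 -0.0001 -0.0047]
d [-0.0068 -0.0001  0.0027]
d [-0.0131 -0.0001  0.0105]
d [-0.0182 -0.      0.0172]
d [-0.022  -0.      0.0228]
w [-0.0002  0.      0.0001]
```

Reposition and touch down first, and check the force.

Request:
arm_command:
  targets:
    - {"dx":-0.018,"dy":0,"dz":-0.0174,"wx":0,"wy":0,"wz":0,"hand":0}
    - {"dx":0.0028,"dy":0,"dz":-0.0437,"wx":0,"wy":0,"wz":0,"hand":0}
    - {"dx":0.0028,"dy":0,"dz":-0.0437,"wx":0,"wy":0,"wz":0,"hand":0}
    - {"dx":0.0148,"dy":0,"dz":-0.0321,"wx":0,"wy":0,"wz":0,"hand":0}
    - {"dx":0.0208,"dy":0,"dz":-0.0263,"wx":0,"wy":0,"wz":0,"hand":0}
    - {"dx":0.0208,"dy":0,"dz":-0.0263,"wx":0,"wy":0,"wz":0,"hand":0}

```text
t: 9.05
eef_pos: [0.4288, 0.1463, 0.2042]
eef_rot: [0.392, -0.015, 0.92, 0.007]
ft_force: [-1.2, 0.8, 12.4]
opening: 0.502
finger_force: 6.4
```

```bash
python3 - <<'E'
from h import *
sent([.0208,0,-.0263]);cst();stub('a2')
p,R=cmd(); b=p+R.apply(C)
pc([b+[0,0,z/1e3]+k/1e3*lx for k,z in((5,0),(11,0),(18,0),(24,-.2),(30,-.7),(35,-1.3),(39,-2))])
E
```

```text
contact [0.5417 0.1501 0.0807] cmd [0.541  0.1482 0.081 ] F [-1.1995  0.8285 12.4031] q [-0.7759  0.4614  0.3216  2.3943  2.6472  0.4702 -1.5477] t 9.05
side0 0.7771523594856262 [301.9432 254.0578] pos [0.5558 0.0797 0.04  ] -start 0.026230029977737126
s2 0.8237699866294861 [302.0359 254.2046] pos [0.5557 0.079  0.04  ] -start 0.026091002288652493
s3 0.9387078285217285 [302.0446 254.1263] pos [0.5559 0.0793 0.04  ] -start 0.026305376090491977
d [-0.0058 -0.0001  0.006 ]
d [-0.0127 -0.0001  0.0132]
d [-0.0208 -0.      0.0216]
d [-0.0276 -0.      0.029 ]
d [-0.0339 -0.      0.0368]
d [-0.039  -0.      0.0435]
d [-0.0428 -0.      0.0491]
w [-0.0002  0.      0.0001]
```

Contact at 12 N. Execute the stroke.

Request:
arm_command:
  targets:
    - {"dx":-0.0058,"dy":0,"dz":0.006,"wx":0,"wy":0,"wz":0,"hand":0}
    - {"dx":-0.0127,"dy":0,"dz":0.0132,"wx":0,"wy":0,"wz":0,"hand":0}
    - {"dx":-0.0208,"dy":0,"dz":0.0216,"wx":0,"wy":0,"wz":0,"hand":0}
    - {"dx":-0.0276,"dy":0,"dz":0.029,"wx":0,"wy":0,"wz":0,"hand":0}
    - {"dx":-0.0339,"dy":0,"dz":0.0368,"wx":0,"wy":0,"wz":0,"hand":0}
    - {"dx":-0.039,"dy":0,"dz":0.0435,"wx":0,"wy":0,"wz":0,"hand":0}
    - {"dx":-0.0428,"dy":0,"dz":0.0491,"wx":0,"wy":0,"wz":0,"hand":0}
    - {"dx":-0.0428,"dy":0,"dz":0.0491,"wx":0,"wy":0,"wz":0,"hand":0}

```text
t: 10.1
eef_pos: [0.4677, 0.1478, 0.2021]
eef_rot: [0.392, -0.015, 0.92, 0.007]
ft_force: [1.0, 2.2, 7.2]
opening: 0.5
finger_force: 3.8
```

```bash
python3 - <<'E'
from h import *
sent([-.0428,0,.0491]);cst();stub('a3')
p,R=cmd(); c=p+R.apply(C); b=c-.020*lx
pc([c+[0,0,.015],b+[0,0,.017],b+[0,0,.008],b+[0,0,.002]])
E
```

```text
contact [0.5804 0.1517 0.0784] cmd [0.58   0.1495 0.079 ] F [1.008  2.1705 7.2267] q [-0.7238  0.5011  0.3168  2.3118  2.6902  0.4259 -1.5541] t 10.1
side0 0.5600296258926392 [321.5162 248.0538] pos [0.6192 0.0646 0.04  ] -start 0.089119299191382
s2 0.5681546926498413 [296.0823 242.842 ] pos [0.5682 0.127  0.04  ] -start 0.040187369208815917
s3 0.5612350106239319 [307.0207 251.1253] pos [0.5754 0.0802 0.04  ] -start 0.045853271501247586
d [-0.018  -0.0001 -0.0174]
d [ 0.0028 -0.0001 -0.0437]
d [ 0.0136 -0.0001 -0.0332]
d [ 0.0208 -0.0001 -0.0263]
w [-0.0002  0.      0.0001]
```

Prediction and match agree: 45.8 mm rolled. Repeat.

Request:
arm_command:
  targets:
    - {"dx":-0.018,"dy":0,"dz":-0.0174,"wx":0,"wy":0,"wz":0,"hand":0}
    - {"dx":0.0028,"dy":0,"dz":-0.0437,"wx":0,"wy":0,"wz":0,"hand":0}
    - {"dx":0.0028,"dy":0,"dz":-0.0437,"wx":0,"wy":0,"wz":0,"hand":0}
    - {"dx":0.0136,"dy":0,"dz":-0.0332,"wx":0,"wy":0,"wz":0,"hand":0}
    - {"dx":0.0208,"dy":0,"dz":-0.0263,"wx":0,"wy":0,"wz":0,"hand":0}
    - {"dx":0.0208,"dy":0,"dz":-0.0263,"wx":0,"wy":0,"wz":0,"hand":0}

```text
t: 10.9
eef_pos: [0.4479, 0.1469, 0.2043]
eef_rot: [0.392, -0.015, 0.92, 0.007]
ft_force: [-0.2, 0.4, 12.2]
opening: 0.503
finger_force: 6.3
```

Request:
arm_command:
  targets:
    - {"dx":-0.0058,"dy":0,"dz":0.006,"wx":0,"wy":0,"wz":0,"hand":0}
    - {"dx":-0.0127,"dy":0,"dz":0.0132,"wx":0,"wy":0,"wz":0,"hand":0}
    - {"dx":-0.0208,"dy":0,"dz":0.0216,"wx":0,"wy":0,"wz":0,"hand":0}
    - {"dx":-0.0276,"dy":0,"dz":0.029,"wx":0,"wy":0,"wz":0,"hand":0}
    - {"dx":-0.0339,"dy":0,"dz":0.0368,"wx":0,"wy":0,"wz":0,"hand":0}
    - {"dx":-0.039,"dy":0,"dz":0.0435,"wx":0,"wy":0,"wz":0,"hand":0}
    - {"dx":-0.0428,"dy":0,"dz":0.0491,"wx":0,"wy":0,"wz":0,"hand":0}
    - {"dx":-0.0428,"dy":0,"dz":0.0491,"wx":0,"wy":0,"wz":0,"hand":0}

```text
t: 11.9
eef_pos: [0.4861, 0.1483, 0.2021]
eef_rot: [0.391, -0.015, 0.92, 0.007]
ft_force: [1.1, 3.8, 5.9]
opening: 0.499
finger_force: 3.0
```

```bash
python3 - <<'E'
from h import *
sent([.0208,0,-.0263]);sent([-.0428,0,.0491]);cst();stub('a4')
p,R=cmd(); c=p+R.apply(C); b=c-.015*lx
pc([c+[0,0,.015],b+[0,0,.017],b+[0,0,.008],b+[0,0,.002]])
f=cv2.imread('pics/full_a4.png')[165:310,180:375]
cv2.imwrite('pics/ca4.png',cv2.resize(f,None,fx=4,fy=4,interpolation=cv2.INTER_CUBIC))
E
```

```text
contact [0.5987 0.1521 0.0783] cmd [0.599  0.1501 0.079 ] F [1.0524 3.8039 5.9247] q [-0.7038  0.5181  0.3174  2.2719  2.7072  0.4012 -1.5563] t 11.9
side0 0.5486264824867249 [322.7561 244.2422] pos [0.6322 0.0747 0.04  ] -start 0.10242550228803954
s2 0.558475911617279 [299.7244 240.4408] pos [0.5834 0.1287 0.04  ] -start 0.05550583695567123
s3 0.5701359510421753 [299.7072 239.9644] pos [0.5846 0.1303 0.04  ] -start 0.05671865452133085
d [-0.018  -0.0001 -0.0174]
d [-0.003  -0.0001 -0.0377]
d [ 0.0078 -0.0001 -0.0272]
d [ 0.015  -0.0001 -0.0203]
w [-0.0002  0.      0.0001]
```

View pics/ca4.png

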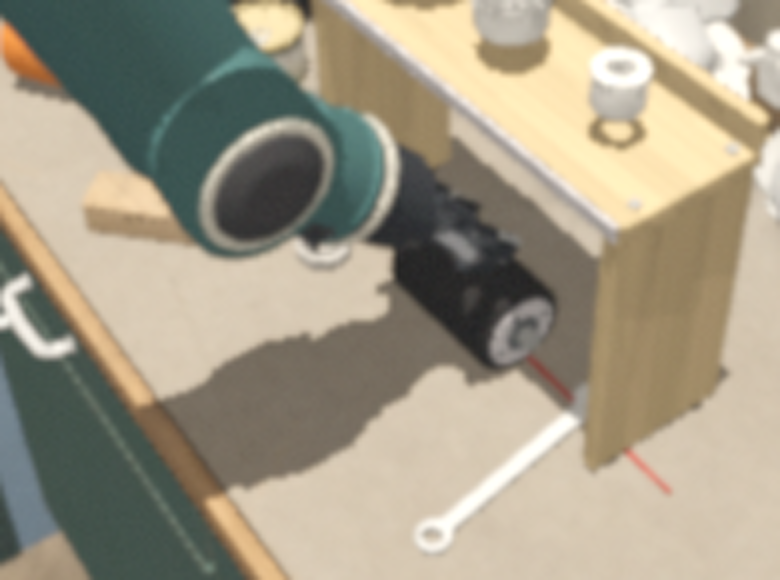

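The stub is at about (525,331), and the roller is just short of the line.

```bash
python3 - <<'E'
from h import *
a=S(525,331,.04);print(a,(a-S(462,374,.04))@lx)
# expected stub-tip pixel once centred over line middle
O=np.array([.599,.147,0]);ly=np.array([-lx[1],lx[0],0]);print((proj('side',O-.076*ly+[0,0,.04])-[180,165]+.5)*4-.5)
E
```

```text
[0.5943 0.0855 0.04  ] 0.0648950373388268
[[544.1175 338.5093]]
```

Request:
arm_command:
  targets:
    - {"dx":-0.018,"dy":0,"dz":-0.0174,"wx":0,"wy":0,"wz":0,"hand":0}
    - {"dx":-0.003,"dy":0,"dz":-0.0377,"wx":0,"wy":0,"wz":0,"hand":0}
    - {"dx":0.0078,"dy":0,"dz":-0.0272,"wx":0,"wy":0,"wz":0,"hand":0}
    - {"dx":0.015,"dy":0,"dz":-0.0203,"wx":0,"wy":0,"wz":0,"hand":0}
    - {"dx":0.015,"dy":0,"dz":-0.0203,"wx":0,"wy":0,"wz":0,"hand":0}

```text
t: 12.58
eef_pos: [0.4716, 0.1478, 0.2043]
eef_rot: [0.392, -0.015, 0.92, 0.007]
ft_force: [1.4, 2.5, 11.4]
opening: 0.502
finger_force: 5.9
```

Request:
arm_command:
  targets:
    - {"dx":-0.0058,"dy":0,"dz":0.006,"wx":0,"wy":0,"wz":0,"hand":0}
    - {"dx":-0.0116,"dy":0,"dz":0.012,"wx":0,"wy":0,"wz":0,"hand":0}
    - {"dx":-0.0162,"dy":0,"dz":0.0167,"wx":0,"wy":0,"wz":0,"hand":0}
    - {"dx":-0.0185,"dy":0,"dz":0.0191,"wx":0,"wy":0,"wz":0,"hand":0}
    - {"dx":-0.0185,"dy":0,"dz":0.0191,"wx":0,"wy":0,"wz":0,"hand":0}
    - {"dx":-0.0185,"dy":0,"dz":0.0191,"wx":0,"wy":0,"wz":0,"hand":0}

```text
t: 13.32
eef_pos: [0.4863, 0.1481, 0.204]
eef_rot: [0.391, -0.015, 0.92, 0.007]
ft_force: [0.6, 1.7, 3.6]
opening: 0.5
finger_force: 1.4
```

```bash
python3 - <<'E'
from h import *
sent([.015,0,-.0203]);sent([-.0185,0,.0191]);cst()
p,R=cmd(); c=p+R.apply(C)
pc([c+[0,0,.02],c+[0,0,.035]-.08*lx])
E
```

```text
contact [0.5987 0.1519 0.0801] cmd [0.6    0.1502 0.081 ] F [0.6443 1.7373 3.6249] q [-0.7074  0.5138  0.3224  2.2714  2.7059  0.3947 -1.5538] t 13.325
d [-0.024  -0.0001 -0.0232]
d [ 0.0507 -0.0001 -0.1364]
w [-0.0002  0.      0.0001]
```

Request:
arm_command:
  targets:
    - {"dx":-0.024,"dy":0,"dz":-0.0232,"wx":0,"wy":0,"wz":0,"hand":0}
    - {"dx":-0.024,"dy":0,"dz":-0.0232,"wx":0,"wy":0,"wz":0,"hand":0}
    - {"dx":0.0507,"dy":0,"dz":-0.1364,"wx":0,"wy":0,"wz":0,"hand":0}
    - {"dx":0.0507,"dy":0,"dz":-0.1364,"wx":0,"wy":0,"wz":0,"hand":0}
    - {"dx":0.0507,"dy":0,"dz":-0.1364,"wx":0,"wy":0,"wz":0,"hand":0}

```text
t: 13.95
eef_pos: [0.4054, 0.1455, 0.2388]
eef_rot: [0.39, -0.016, 0.921, 0.007]
ft_force: [0.7, 0.5, -0.1]
opening: 0.502
finger_force: 0.0
```

```bash
python3 - <<'E'
from h import *
sent([.0507,0,-.1364]);cst()
snap('side','s5',(255,195,355,285),6); snap('top','t5',(240,170,320,215),6)
a=cv2.imread('pics/s5.png');O=np.array([.599,.147,0]);b=cv2.imread('pics/full_s5.png')[195:285,255:355]
g=cv2.convertScaleAbs(cv2.resize(b,None,fx=8,fy=6.6,interpolation=cv2.INTER_CUBIC),alpha=1.7)
g=cv2.convertScaleAbs(cv2.resize(b,None,fx=6.6,fy=6.6,interpolation=cv2.INTER_CUBIC),alpha=1.7,beta=10);cv2.imwrite('pics/s5b.png',g);print(g.shape)
E
```

```text
contact [0.5178 0.1494 0.1148] cmd [0.52   0.1475 0.116 ] F [ 0.6815  0.4608 -0.0915] q [-0.9109  0.348   0.4357  2.4388  2.5434  0.3978 -1.4457] t 13.95
(594, 660, 3)
```

View pics/s5b.png

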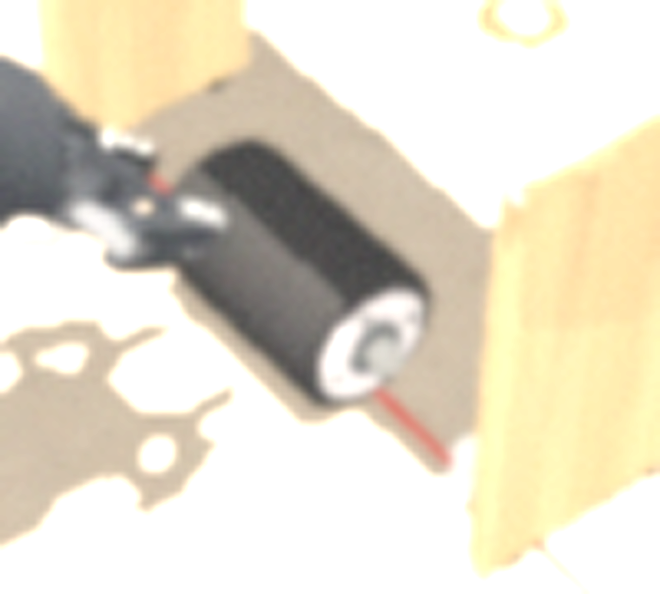

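The whole roller is visible. Its end face is centred at about (372,345), the stub tip is at (382,350), and the line runs from (160,185) to (447,463). I'll fit the cylinder's outline to this.

```bash
python3 - <<'E'
from h import *
from scipy.optimize import least_squares
f=6.6
un=lambda P:(np.array(P,float)+.5)/f-.5+[255,195]
L=np.array([ray('side',*q,0) for q in un([(160,185),(380,393),(415,428),(447,463)])]);print('line',L)
# line long ends from cs crop
E1=S(670,492,0);E2=S(372,206,0);d=(E2-E1)/np.linalg.norm(E2-E1);print('dir',np.degrees(np.arctan2(-d[0],d[1])))
obs=un([(300,172),(350,213),(400,260),(428,298),(416,337),(386,378),(335,404),(315,395),(270,360),(230,325),(240,143),(207,162)]); stubp=un((382,350))
th=np.linspace(0,2*np.pi,60)
def model(v):
    x,y,a=v; ax=np.array([-np.sin(a),np.cos(a),0]);n=np.array([np.cos(a),np.sin(a),0]);c=np.array([x,y,.04])
    P=[c+s*.06*ax+.04*(np.cos(t)*n+np.sin(t)*np.array([0,0,1])) for s in(-1,1) for t in th]
    return cv2.convexHull(proj('side',P).astype(np.float32)),proj('side',c-.076*ax)[0]
def res(v):
    h,s=model(v); return np.r_[[cv2.pointPolygonTest(h,(float(o[0]),float(o[1])),True) for o in obs],.7*(s-stubp)]
r=least_squares(res,[.597,.147,.033],diff_step=1e-3,x_scale=[.01,.01,.05]);print(r.x,np.degrees(r.x[2]),r.fun)
nx=np.array([d[1],-d[0],0]);print('roller ahead of side line mm',((r.x[0:2]-E1[:2])@nx[:2])*1e3, 'using crop line',[((r.x[:2]-l[:2])@nx[:2])*1e3 for l in L])
# riser middle from cheeks: line ends
print('along line from right end mm',(r.x[:2]-E1[:2])@d[:2]*1e3)
E
```

```text
line [[0.5965 0.2669 0.    ]
 [0.6031 0.0883 0.    ]
 [0.6033 0.0616 0.    ]
 [0.6024 0.0364 0.    ]]
dir 1.6713310734826328
[0.5915 0.1502 0.1156] 6.621372623344738 [-0.4465 -0.0966  0.9765  0.6525  0.4097  0.2464  0.7142  0.8041  0.5208
  0.722   1.3311  2.6422  1.4893  0.7621]
roller ahead of side line mm -9.979818663808766 using crop line [np.float64(-8.441821073226267), np.float64(-9.818422235741174), np.float64(-9.266551204540672), np.float64(-7.612489981590984)]
along line from right end mm 222.17544731659837
```

```bash
cat > fit.py <<'E'
from h import *
from scipy.optimize import minimize
th=np.linspace(0,2*np.pi,90,endpoint=False)
def hull(v,rr=.04):
    x,y,a=v; ax=np.array([-np.sin(a),np.cos(a),0]);n=np.array([np.cos(a),np.sin(a),0]);c=np.array([x,y,.04])
    P=[c+s*.06*ax+rr*(np.cos(t)*n+np.sin(t)*np.array([0,0,1])) for s in(-1,1) for t in th]
    return cv2.convexHull(proj('side',P).astype(np.float32)).reshape(-1,2)
def fit(name,excl,v0):
    I=cv2.GaussianBlur(cv2.imread('pics/full_%s.png'%name).astype(np.float32).mean(2),(0,0),.6)
    def score(v):
        h=hull(v); h=np.vstack([h,h[:1]]); s=np.r_[0,np.cumsum(np.linalg.norm(np.diff(h,axis=0),axis=1))]
        q=np.linspace(0,s[-1],200); P=np.c_[np.interp(q,s,h[:,0]),np.interp(q,s,h[:,1])]; t=np.gradient(P,axis=0); t/=np.linalg.norm(t,axis=1)[:,None]
        n=np.c_[t[:,1],-t[:,0]]; n*=np.sign(((P-P.mean(0))*n).sum(1).mean())
        g=lambda Q:cv2.remap(I,Q[:,:1].astype(np.float32),Q[:,1:].astype(np.float32),cv2.INTER_LINEAR).ravel()
        d=np.clip(g(P+1.0*n)-g(P-1.0*n),-25,25); ok=~((P[:,0]>excl[0])&(P[:,0]<excl[2])&(P[:,1]>excl[1])&(P[:,1]<excl[3]))
        return -d[ok].mean()
    best=min((minimize(score,np.array(v0)+[i,j,k],method='Nelder-Mead',options=dict(initial_simplex=np.array(v0)+[i,j,k]+np.array([[0,0,0],[.006,0,0],[0,.006,0],[0,0,.06]]))) for i in(-.005,.003) for j in(-.004,.004) for k in(-.04,.04)),key=lambda r:r.fun)
    return best.x,best.fun
E
python3 - <<'E'
from fit import *
for n,ex in(('side0',(0,0,0,0)),('s5',(200,217,291,239))):
    v0=[.5235,.146,.04] if n=='side0' else [.594,.148,.06]
    x,f=fit(n,ex,v0); print(n,x,np.degrees(x[2]),f)
E
```

```text
side0 [0.5229 0.1437 0.0415] 2.374944784546692 -22.76299476623535
s5 [0.5899 0.143  0.0718] 4.1161929949420175 -20.30571937561035
```

```bash
cat >> h.py <<'E'
def pcr(rows):  # rows of (point, yawdeg)
    p,R=cmd()
    for q,yd in rows:
        R1=rot(46,0,np.radians(yd)); print('d',R.inv().apply(np.array(q)-R1.apply(C)-p)/.6,'w',(R.inv()*R1).as_rotvec()/(np.pi/4))
E
python3 - <<'E'
from h import *
b=np.array([.585,.144,.0805])
pcr([(b+[-.02,0,.035],4),(b+[0,0,.02],4),(b+[0,0,.005],4),(b,4)])
E
```

```text
d [-0.0515 -0.0153  0.0544] w [-0.0338  0.     -0.0324]
d [-0.0566 -0.0164  0.0957] w [-0.0338  0.     -0.0324]
d [-0.0386 -0.0163  0.1131] w [-0.0338  0.     -0.0324]
d [-0.0326 -0.0163  0.1189] w [-0.0338  0.     -0.0324]
```

Request:
arm_command:
  targets:
    - {"dx":-0.0515,"dy":-0.0153,"dz":0.0544,"wx":-0.0338,"wy":0,"wz":-0.0324,"hand":0}
    - {"dx":-0.0566,"dy":-0.0164,"dz":0.0957,"wx":-0.0338,"wy":0,"wz":-0.0324,"hand":0}
    - {"dx":-0.0566,"dy":-0.0164,"dz":0.0957,"wx":-0.0338,"wy":0,"wz":-0.0324,"hand":0}
    - {"dx":-0.0386,"dy":-0.0163,"dz":0.1131,"wx":-0.0338,"wy":0,"wz":-0.0324,"hand":0}
    - {"dx":-0.0386,"dy":-0.0163,"dz":0.1131,"wx":-0.0338,"wy":0,"wz":-0.0324,"hand":0}
    - {"dx":-0.0326,"dy":-0.0163,"dz":0.1189,"wx":-0.0338,"wy":0,"wz":-0.0324,"hand":0}
    - {"dx":-0.0326,"dy":-0.0163,"dz":0.1189,"wx":-0.0338,"wy":0,"wz":-0.0324,"hand":0}

```text
t: 14.92
eef_pos: [0.4724, 0.138, 0.2044]
eef_rot: [0.392, -0.032, 0.919, 0.014]
ft_force: [0.2, -0.5, 9.2]
opening: 0.499
finger_force: 4.6
```

```bash
python3 - <<'E'
from h import *
sent([-.0326,-.0163,.1189],[-.0338,0,-.0324]);cst()
p,R=cmd(); b=p+R.apply(C)
pcr([(b+k/1e3*lx+[0,0,z/1e3],y) for k,y,z in((3,3.4,0),(7,2.7,0),(11,2,0),(14,1.4,0),(17,1,-.1),(18,1,-.2))])
E
```

```text
contact [0.585  0.1461 0.0809] cmd [0.585  0.144  0.0805] F [ 0.1665 -0.54    9.1981] q [-0.673   0.4927  0.299   2.3115  2.7961  0.4253 -1.5927] t 14.925
d [-0.0035  0.0018  0.0036] w [0.0096 0.     0.0093]
d [-0.0081  0.0038  0.0084] w [0.0208 0.     0.0201]
d [-0.0128  0.0059  0.0133] w [0.032  0.     0.0309]
d [-0.0163  0.0076  0.0169] w [0.0416 0.     0.0402]
d [-0.0197  0.0088  0.0207] w [0.048  0.     0.0464]
d [-0.0208  0.0087  0.022 ] w [0.048  0.     0.0464]
```

Request:
arm_command:
  targets:
    - {"dx":-0.0035,"dy":0.0018,"dz":0.0036,"wx":0.0096,"wy":0,"wz":0.0093,"hand":0}
    - {"dx":-0.0081,"dy":0.0038,"dz":0.0084,"wx":0.0208,"wy":0,"wz":0.0201,"hand":0}
    - {"dx":-0.0128,"dy":0.0059,"dz":0.0133,"wx":0.032,"wy":0,"wz":0.0309,"hand":0}
    - {"dx":-0.0163,"dy":0.0076,"dz":0.0169,"wx":0.0416,"wy":0,"wz":0.0402,"hand":0}
    - {"dx":-0.0197,"dy":0.0088,"dz":0.0207,"wx":0.048,"wy":0,"wz":0.0464,"hand":0}
    - {"dx":-0.0208,"dy":0.0087,"dz":0.022,"wx":0.048,"wy":0,"wz":0.0464,"hand":0}
    - {"dx":-0.0208,"dy":0.0087,"dz":0.022,"wx":0.048,"wy":0,"wz":0.0464,"hand":0}

```text
t: 15.8
eef_pos: [0.49, 0.1447, 0.2042]
eef_rot: [0.392, -0.008, 0.92, 0.004]
ft_force: [0.1, 0.1, 5.8]
opening: 0.497
finger_force: 3.4
```

```bash
python3 - <<'E'
from h import *
sent([-.0208,.0087,.022],[.048,0,.0464]);cst()
p,R=cmd(); c=p+R.apply(C)
pcr([(c+[0,0,.02],1),(c+[0,0,.035]-.08*lx,1)])
E
```

```text
contact [0.6028 0.1469 0.0806] cmd [0.603  0.1446 0.0803] F [0.0814 0.0822 5.8105] q [-0.719   0.5202  0.3456  2.2664  2.7132  0.3908 -1.5745] t 15.8
d [-0.024  -0.     -0.0232] w [-0.  0. -0.]
d [ 0.0506 -0.0021 -0.1364] w [-0.  0. -0.]
```

Request:
arm_command:
  targets:
    - {"dx":-0.024,"dy":0,"dz":-0.0232,"wx":0,"wy":0,"wz":0,"hand":0}
    - {"dx":-0.024,"dy":0,"dz":-0.0232,"wx":0,"wy":0,"wz":0,"hand":0}
    - {"dx":0.0506,"dy":-0.0021,"dz":-0.1364,"wx":0,"wy":0,"wz":0,"hand":0}
    - {"dx":0.0506,"dy":-0.0021,"dz":-0.1364,"wx":0,"wy":0,"wz":0,"hand":0}
    - {"dx":0.0506,"dy":-0.0021,"dz":-0.1364,"wx":0,"wy":0,"wz":0,"hand":0}

```text
t: 16.42
eef_pos: [0.4086, 0.142, 0.2384]
eef_rot: [0.391, -0.008, 0.92, 0.004]
ft_force: [2.2, 0.6, -0.4]
opening: 0.497
finger_force: 0.0
```

```bash
python3 - <<'E'
from fit import *
sent([.0506,-.0021,-.1364])
snap('side','s6')
x,f=fit('s6',(200,217,291,239),[.599,.146,.04]); print(x,np.degrees(x[2]),f)
# red line in the side image: red pixels -> bench points, fitted
for n in('side0','s6'):
    I=cv2.imread('pics/full_%s.png'%n).astype(int); m=(I[:,:,2]-np.maximum(I[:,:,0],I[:,:,1])>35); v,u=np.nonzero(m)
    P=np.array([ray('side',a,b,0) for a,b in zip(u,v)]); k=(abs(P[:,0]-.6)<.02)&(P[:,1]>-.09)&(P[:,1]<.4); P=P[k]
    c=np.polyfit(P[:,1],P[:,0],1); print(n,len(P),'x at .147',np.polyval(c,.147),'yaw',np.degrees(np.arctan(-c[0])),P[:,1].min(),P[:,1].max())
I=cv2.imread('pics/full_top0.png').astype(int); m=(I[:,:,2]-np.maximum(I[:,:,0],I[:,:,1])>50); v,u=np.nonzero(m)
P=np.array([ray('top',a,b,0) for a,b in zip(u,v)]); P=P[(abs(P[:,0]-.6)<.02)&(P[:,1]>-.09)&(P[:,1]<.4)];print(P)
E
```

```text
[0.5959 0.1434 0.0582] 3.3333682518147003 -19.903764724731445
side0 123 x at .147 0.600887800608376 yaw 1.715759958979302 -0.06970434621070731 0.30808742835093095
s6 56 x at .147 0.6013324040062585 yaw 1.5695509220693478 -0.06970434621070731 0.08893098030170743
[[ 0.6056 -0.0678  0.    ]
 [ 0.6056 -0.0713  0.    ]
 [ 0.5927  0.3646  0.    ]
 [ 0.5927  0.3612  0.    ]
 [ 0.5926  0.3578  0.    ]
 [ 0.5926  0.3544 -0.    ]
 [ 0.5926  0.3511  0.    ]
 [ 0.5892  0.3646  0.    ]
 [ 0.5892  0.3612  0.    ]
 [ 0.5892  0.3578  0.    ]
 [ 0.5892  0.3544  0.    ]
 [ 0.5892  0.351   0.    ]]
```

```bash
python3 - <<'E'
from h import *
b=np.array([.592,.144,.0802])
pcr([(b+[-.02,0,.035],3.3),(b+[0,0,.02],3.3),(b+[0,0,.005],3.3),(b,3.3)])
p,R=cmd(); 
put(b-rot(46,0,np.radians(3.3)).apply(C),rot(46,0,np.radians(3.3)))
print('then'); pcr([(b+k/1e3*lx,y) for k,y in((3,2.4),(6,1.5),(9,.6),(10,.2))])
put(p,R)
E
```

```text
d [-0.0567 -0.0056  0.0589] w [-0.0368  0.     -0.0356]
d [-0.0618 -0.0061  0.1002] w [-0.0368  0.     -0.0356]
d [-0.0439 -0.0061  0.1176] w [-0.0368  0.     -0.0356]
d [-0.0379 -0.0061  0.1234] w [-0.0368  0.     -0.0356]
then
d [-0.0035  0.0028  0.0036] w [0.0144 0.     0.0139]
d [-0.007   0.0056  0.0073] w [0.0288 0.     0.0278]
d [-0.0106  0.0085  0.0109] w [0.0432 0.     0.0417]
d [-0.0118  0.0097  0.0122] w [ 0.0496 -0.      0.0479]
```

Request:
arm_command:
  targets:
    - {"dx":-0.0567,"dy":-0.0056,"dz":0.0589,"wx":-0.0368,"wy":0,"wz":-0.0356,"hand":0}
    - {"dx":-0.0618,"dy":-0.0061,"dz":0.1002,"wx":-0.0368,"wy":0,"wz":-0.0356,"hand":0}
    - {"dx":-0.0618,"dy":-0.0061,"dz":0.1002,"wx":-0.0368,"wy":0,"wz":-0.0356,"hand":0}
    - {"dx":-0.0439,"dy":-0.0061,"dz":0.1176,"wx":-0.0368,"wy":0,"wz":-0.0356,"hand":0}
    - {"dx":-0.0439,"dy":-0.0061,"dz":0.1176,"wx":-0.0368,"wy":0,"wz":-0.0356,"hand":0}
    - {"dx":-0.0379,"dy":-0.0061,"dz":0.1234,"wx":-0.0368,"wy":0,"wz":-0.0356,"hand":0}
    - {"dx":-0.0379,"dy":-0.0061,"dz":0.1234,"wx":-0.0368,"wy":0,"wz":-0.0356,"hand":0}

```text
t: 17.35
eef_pos: [0.4795, 0.1393, 0.2043]
eef_rot: [0.393, -0.026, 0.919, 0.012]
ft_force: [-1.3, -1.2, 10.5]
opening: 0.5
finger_force: 5.5
```

Request:
arm_command:
  targets:
    - {"dx":-0.0035,"dy":0.0028,"dz":0.0036,"wx":0.0144,"wy":0,"wz":0.0139,"hand":0}
    - {"dx":-0.007,"dy":0.0056,"dz":0.0073,"wx":0.0288,"wy":0,"wz":0.0278,"hand":0}
    - {"dx":-0.0106,"dy":0.0085,"dz":0.0109,"wx":0.0432,"wy":0,"wz":0.0417,"hand":0}
    - {"dx":-0.0118,"dy":0.0097,"dz":0.0122,"wx":0.0496,"wy":0,"wz":0.0479,"hand":0}
    - {"dx":-0.0118,"dy":0.0097,"dz":0.0122,"wx":0.0496,"wy":0,"wz":0.0479,"hand":0}

```text
t: 17.98
eef_pos: [0.4892, 0.146, 0.2044]
eef_rot: [0.392, -0.001, 0.92, 0.002]
ft_force: [0.6, -1.0, 9.3]
opening: 0.503
finger_force: 4.7
```

```bash
python3 - <<'E'
from h import *
sent([-.0379,-.0061,.1234],[-.0368,0,-.0356]);sent([-.0118,.0097,.0122],[.0496,0,.0479]);cst()
p,R=cmd(); c=p+R.apply(C)
pcr([(c+[0,0,.02],.2),(c+[0,0,.035]-.08*lx,.2)])
E
```

```text
contact [0.6021 0.1467 0.0809] cmd [0.602  0.1443 0.0802] F [ 0.6225 -0.9799  9.2873] q [-0.7491  0.5248  0.3731  2.267   2.6997  0.3865 -1.5858] t 17.975
d [-0.024  -0.     -0.0232] w [-0.0001  0.      0.    ]
d [ 0.0506 -0.004  -0.1364] w [-0.0001  0.      0.    ]
```

Request:
arm_command:
  targets:
    - {"dx":-0.024,"dy":0,"dz":-0.0232,"wx":0,"wy":0,"wz":0,"hand":0}
    - {"dx":-0.024,"dy":0,"dz":-0.0232,"wx":0,"wy":0,"wz":0,"hand":0}
    - {"dx":0.0506,"dy":-0.004,"dz":-0.1364,"wx":0,"wy":0,"wz":0,"hand":0}
    - {"dx":0.0506,"dy":-0.004,"dz":-0.1364,"wx":0,"wy":0,"wz":0,"hand":0}
    - {"dx":0.0506,"dy":-0.004,"dz":-0.1364,"wx":0,"wy":0,"wz":0,"hand":0}

```text
t: 18.6
eef_pos: [0.4076, 0.1433, 0.2383]
eef_rot: [0.391, -0.002, 0.921, 0.002]
ft_force: [0.9, 0.4, 0.4]
opening: 0.504
finger_force: 0.0
```

```bash
python3 - <<'E'
from fit import *
sent([.0506,-.004,-.1364])
snap('side','s7')
x,f=fit('s7',(200,217,291,239),[.600,.145,.04]); print(x,np.degrees(x[2]),f); cst()
E
```

```text
[0.5992 0.1442 0.0784] 4.492240644850105 -20.30712890625
contact [0.5212 0.1441 0.1146] cmd [0.5221 0.1417 0.1152] F [-0.1876 -0.025   0.0003] q [-0.9627  0.3638  0.4985  2.434   2.5412  0.3874 -1.4771] t 18.65
```

```bash
python3 - <<'E'
from h import *
for t,a in(([.535,.147,.17],(46,-9)),([.535,.147,.17],(42,-18)),([.525,.147,.175],(30,-22)),([.51,.150,.18],(15,-18))): plan(t,rot(*a))
E
```

```text
TCP [0.41   0.1617 0.2887] d [-0.0599  0.034  -0.0568] w [ 0.1117 -0.003  -0.17  ]
TCP [0.418  0.1829 0.2923] d [-0.0736  0.0693 -0.0513] w [ 0.2617  0.0822 -0.3048]
TCP [0.4367 0.2002 0.3139] d [-0.1212  0.0981 -0.0538] w [ 0.3633  0.3439 -0.3314]
TCP [0.4635 0.2001 0.3389] d [-0.1823  0.0978 -0.0506] w [ 0.3295  0.6772 -0.2381]
```

Request:
arm_command:
  targets:
    - {"dx":-0.06,"dy":0.034,"dz":-0.057,"wx":0.112,"wy":-0.003,"wz":-0.17,"hand":-1}
    - {"dx":-0.06,"dy":0.034,"dz":-0.057,"wx":0.112,"wy":-0.003,"wz":-0.17,"hand":-1}
    - {"dx":-0.074,"dy":0.069,"dz":-0.051,"wx":0.262,"wy":0.082,"wz":-0.305,"hand":-1}
    - {"dx":-0.074,"dy":0.069,"dz":-0.051,"wx":0.262,"wy":0.082,"wz":-0.305,"hand":-1}
    - {"dx":-0.121,"dy":0.098,"dz":-0.054,"wx":0.363,"wy":0.344,"wz":-0.331,"hand":-1}
    - {"dx":-0.121,"dy":0.098,"dz":-0.054,"wx":0.363,"wy":0.344,"wz":-0.331,"hand":-1}
    - {"dx":-0.182,"dy":0.098,"dz":-0.051,"wx":0.33,"wy":0.677,"wz":-0.238,"hand":-1}
    - {"dx":-0.182,"dy":0.098,"dz":-0.051,"wx":0.33,"wy":0.677,"wz":-0.238,"hand":-1}

```text
t: 19.65
eef_pos: [0.4608, 0.1967, 0.3292]
eef_rot: [0.267, -0.035, 0.948, -0.17]
ft_force: [1.1, -1.5, -0.4]
opening: 1.001
finger_force: 0.0
```

```bash
python3 - <<'E'
from h import *
sent([-.182,.098,-.051],[.33,.677,-.238]);st()
plan([.414,.407,.15],rot(0,0,np.radians(-45)));plan([.414,.407,.15],rot(0))
E
```

```text
t 19.65 TCP [0.4608 0.1967 0.3292] tip [0.5502 0.1443 0.1907] z [ 0.5171 -0.3033 -0.8004] y [ 0.0249  0.94   -0.3402] F [ 1.094  -1.4749 -0.3862] q [-1.1832  0.3123  0.6621  2.1281  0.7334  0.5799  0.483 ] op 1.0005427842686947
cmd err mm [-2.4769 -3.5076 -9.8068] deg [  2.9986 -15.5442   2.2178]
TCP [0.414 0.407 0.323] d [ 0.047   0.3383 -0.0976] w [-0.2409  0.4762  1.0795]
TCP [0.414 0.407 0.323] d [ 0.047   0.3383 -0.0976] w [-0.3982  0.3307  0.052 ]
```

Request:
arm_command:
  targets:
    - {"dx":0,"dy":0,"dz":0,"wx":0,"wy":0,"wz":0,"hand":-1}
    - {"dx":0,"dy":0,"dz":0,"wx":0,"wy":0,"wz":0,"hand":-1}

```text
t: 19.9
eef_pos: [0.46, 0.1949, 0.328]
eef_rot: [0.269, -0.033, 0.947, -0.17]
ft_force: [-0.3, -0.2, -1.2]
opening: 1.003
finger_force: 0.0
```

```bash
python3 - <<'E'
from h import *
st()
s=get_state();q=s['eef_rot'];p,R=cmd();Rm=Rn.from_quat([q[1],q[2],q[3],q[0]])
if np.linalg.norm((R.inv()*Rm).as_rotvec())>.03: put(s['eef_pos']+[.001,-.001,.001],Rm)
plan([.414,.407,.15],rot(0))
from fit import *
snap('side','s8')
for e in((0,0,0,0),(200,217,262,239)): x,f=fit('s8',e,[.600,.145,.04]); print(x,np.degrees(x[2]),f)
f=cv2.imread('pics/full_s8.png')[195:285,255:355]
cv2.imwrite('pics/s8b.png',cv2.convertScaleAbs(cv2.resize(f,None,fx=6.6,fy=6.6,interpolation=cv2.INTER_CUBIC),alpha=1.7,beta=10))
E
```

```text
t 19.9 TCP [0.46   0.1949 0.328 ] tip [0.5502 0.1421 0.1901] z [ 0.5214 -0.3048 -0.797 ] y [ 0.0288  0.9398 -0.3405] F [-0.2909 -0.2413 -1.2309] q [-1.1886  0.3133  0.6696  2.134   0.7458  0.5735  0.4684] op 1.0029311957936864
cmd err mm [ -3.2074  -5.3834 -10.964 ] deg [  3.1155 -15.8393   2.4087]
TCP [0.414 0.407 0.323] d [ 0.0169  0.335  -0.1412] w [-0.4529  0.6904  0.0453]
[0.6004 0.1448 0.0557] 3.1887851065146218 -21.216869354248047
[0.6004 0.1448 0.0557] 3.1887851065146218 -21.216869354248047
```

The roller is clear to see: at (0.600, 0.145) in the side camera's frame, 0.6 mm off the line and 1.3° from square, and at rest. Now the wooden block.

Request:
arm_command:
  targets:
    - {"dx":0.017,"dy":0.335,"dz":-0.141,"wx":-0.453,"wy":0.69,"wz":0.045,"hand":-1}
    - {"dx":0.017,"dy":0.335,"dz":-0.141,"wx":-0.453,"wy":0.69,"wz":0.045,"hand":-1}
    - {"dx":0.017,"dy":0.335,"dz":-0.141,"wx":-0.453,"wy":0.69,"wz":0.045,"hand":-1}
    - {"dx":0.017,"dy":0.335,"dz":-0.141,"wx":-0.453,"wy":0.69,"wz":0.045,"hand":-1}
    - {"dx":0.017,"dy":0.335,"dz":-0.141,"wx":-0.453,"wy":0.69,"wz":0.045,"hand":-1}
    - {"dx":0.017,"dy":0.335,"dz":-0.141,"wx":-0.453,"wy":0.69,"wz":0.045,"hand":-1}
    - {"dx":0.017,"dy":0.335,"dz":-0.141,"wx":-0.453,"wy":0.69,"wz":0.045,"hand":-1}

```text
t: 20.82
eef_pos: [0.4124, 0.408, 0.3226]
eef_rot: [-0.001, -0.017, 1.0, -0.0]
ft_force: [-0.1, -0.5, -0.6]
opening: 0.998
finger_force: 0.0
```

```bash
python3 - <<'E'
from h import *
sent([.017,.335,-.141],[-.453,.69,.045]);st()
plan([.414,.407,.10],rot(0,0,np.radians(-45)))
snap('top','t8'); I=cv2.imread('pics/full_t8.png'); H=cv2.cvtColor(I,cv2.COLOR_BGR2HSV)
J=cv2.imread('pics/full_top0.png'); b=J[235,196:206]; print(cv2.cvtColor(J,cv2.COLOR_BGR2HSV)[235,196:206],cv2.cvtColor(J,cv2.COLOR_BGR2HSV)[235,225:228])
for n,K in(('0',J),('8',I)):
    Hh=cv2.cvtColor(K,cv2.COLOR_BGR2HSV); m=((Hh[:,:,1]>105)&(Hh[:,:,2]>140)).astype(np.uint8); m[:, :180]=0;m[:,222:]=0;m[:212]=0;m[256:]=0
    r=cv2.minAreaRect(cv2.findNonZero(m)); print(n,m.sum(),r,[ray('top',*p,.035) for p in cv2.boxPoints(r)])
E
```

```text
t 20.825 TCP [0.4124 0.408  0.3226] tip [0.4122 0.4079 0.1496] z [-0.0014 -0.0006 -1.    ] y [-0.0342  0.9994 -0.0006] F [-0.0676 -0.5434 -0.5939] q [-1.0077  0.4357  0.2225  1.8092 -0.1188  0.911   0.8727] op 0.9978135482272519
cmd err mm [-1.6049  1.0176 -0.3273] deg [ 0.0353  0.0946 -0.0424]
TCP [0.414 0.407 0.273] d [0.0001 0.     0.0832] w [0.0002 0.0003 1.0426]
[[ 17  98 210]
 [ 17  99 211]
 [ 17  99 211]
 [ 17 100 210]
 [ 17  99 208]
 [ 17  99 206]
 [ 17  99 204]
 [ 17  98 203]
 [ 17  98 204]
 [ 17  98 205]] [[ 17  61 185]
 [ 17  60 184]
 [ 16  61 184]]
0 16 ((194.40003967285156, 247.30003356933594), (2.683281421661377, 8.497057914733887), 63.43495178222656) [array([0.3858, 0.4236, 0.035 ]), array([0.3981, 0.3989, 0.035 ]), array([0.3903, 0.3949, 0.035 ]), array([0.378 , 0.4196, 0.035 ])]
8 7 ((210.25001525878906, 227.75001525878906), (4.242640495300293, 0.7071067094802856), 45.0) [array([0.4561, 0.3639, 0.035 ]), array([0.4578, 0.3623, 0.035 ]), array([0.4479, 0.3523, 0.035 ]), array([0.4462, 0.3539, 0.035 ])]
```

Request:
arm_command:
  targets:
    - {"dx":-0.004,"dy":0,"dz":0.083,"wx":0,"wy":0,"wz":1.0,"hand":-1}
    - {"dx":-0.004,"dy":0,"dz":0.083,"wx":0,"wy":0,"wz":1.0,"hand":-1}
    - {"dx":-0.004,"dy":0,"dz":0.083,"wx":0,"wy":0,"wz":1.0,"hand":-1}
    - {"dx":-0.004,"dy":0,"dz":0.083,"wx":0,"wy":0,"wz":1.0,"hand":-1}
    - {"dx":-0.004,"dy":0,"dz":0.083,"wx":0,"wy":0,"wz":1.0,"hand":-1}
    - {"dx":-0.004,"dy":0,"dz":0.083,"wx":0,"wy":0,"wz":1.0,"hand":-1}
    - {"dx":-0.004,"dy":0,"dz":0.083,"wx":0,"wy":0,"wz":1.0,"hand":-1}

```text
t: 21.75
eef_pos: [0.4147, 0.4088, 0.2733]
eef_rot: [-0.001, 0.365, 0.931, 0.0]
ft_force: [-0.6, -0.3, 0.4]
opening: 1.003
finger_force: 0.0
```

```bash
python3 - <<'E'
from h import *
sent([-.004,0,.083],[0,0,1]);st()
R1=rot(0,0,np.radians(-45.7));plan([.4165,.407,.05],R1);plan([.4165,.407,.006],R1)
E
```

```text
t 21.75 TCP [0.4147 0.4088 0.2733] tip [0.4143 0.4091 0.1003] z [-0.0025  0.0015 -1.    ] y [ 0.68    0.7332 -0.0005] F [-0.6424 -0.2822  0.3812] q [-1.1302  0.5263  0.3886  1.8391 -0.2654  0.8276  0.215 ] op 1.002841421469472
cmd err mm [-1.7079  1.7719  0.1786] deg [ 0.0426  0.1716 -0.2394]
TCP [0.4165 0.407  0.223 ] d [-0.0001 -0.      0.0835] w [0.0003 0.0002 0.0581]
TCP [0.4165 0.407  0.179 ] d [-0.0001 -0.      0.1568] w [0.0003 0.0002 0.0581]
```

Request:
arm_command:
  targets:
    - {"dx":-0.004,"dy":0,"dz":0.084,"wx":0,"wy":0,"wz":0.058,"hand":-1}
    - {"dx":-0.004,"dy":0,"dz":0.084,"wx":0,"wy":0,"wz":0.058,"hand":-1}
    - {"dx":-0.004,"dy":0,"dz":0.12,"wx":0,"wy":0,"wz":0.058,"hand":-1}
    - {"dx":-0.004,"dy":0,"dz":0.157,"wx":0,"wy":0,"wz":0.058,"hand":-1}
    - {"dx":-0.004,"dy":0,"dz":0.157,"wx":0,"wy":0,"wz":0.058,"hand":-1}

```text
t: 22.38
eef_pos: [0.4162, 0.4074, 0.1794]
eef_rot: [-0.002, 0.387, 0.922, -0.0]
ft_force: [-0.2, -0.7, 0.8]
opening: 1.0
finger_force: 0.0
```

Request:
arm_command:
  targets:
    - {"dx":0,"dy":0,"dz":0,"wx":0,"wy":0,"wz":0,"hand":1}
    - {"dx":0,"dy":0,"dz":0,"wx":0,"wy":0,"wz":0,"hand":1}
    - {"dx":0,"dy":0,"dz":0,"wx":0,"wy":0,"wz":0,"hand":1}
    - {"dx":0,"dy":0,"dz":0,"wx":0,"wy":0,"wz":0,"hand":1}
    - {"dx":0,"dy":0,"dz":0,"wx":0,"wy":0,"wz":0,"hand":1}
    - {"dx":0,"dy":0,"dz":0,"wx":0,"wy":0,"wz":0,"hand":1}
  force: 30

```text
t: 23.12
eef_pos: [0.4164, 0.4077, 0.1802]
eef_rot: [-0.001, 0.387, 0.922, 0.001]
ft_force: [-1.4, -1.5, 10.6]
opening: 0.523
finger_force: 29.9
```

```bash
python3 - <<'E'
from h import *
sent([-.004,0,.157],[0,0,.058]);st()
plan([.4165,.407,.05],rot(0,0,np.radians(-45.7)))
E
```

```text
t 23.125 TCP [0.4164 0.4077 0.1802] tip [0.4161 0.4082 0.0072] z [-0.0018  0.0027 -1.    ] y [0.7141 0.7    0.0005] F [-1.3536 -1.5313 10.6136] q [-1.0852  0.6706  0.3369  1.8665 -0.3465  0.6612  0.2355] op 0.5233147661846457
cmd err mm [-1.7876  2.3208  1.2903] deg [-0.0188  0.1906 -0.1234]
TCP [0.4165 0.407  0.223 ] d [ 0.0039 -0.0002 -0.0735] w [0.0003 0.0002 0.0001]
```

Request:
arm_command:
  targets:
    - {"dx":0,"dy":0,"dz":-0.05,"wx":0,"wy":0,"wz":0,"hand":1}
    - {"dx":0,"dy":0,"dz":-0.12,"wx":0,"wy":0,"wz":0,"hand":1}
    - {"dx":0,"dy":0,"dz":-0.12,"wx":0,"wy":0,"wz":0,"hand":1}
    - {"dx":0,"dy":0,"dz":-0.12,"wx":0,"wy":0,"wz":0,"hand":1}

```text
t: 23.62
eef_pos: [0.4161, 0.4073, 0.2509]
eef_rot: [-0.002, 0.387, 0.922, 0.0]
ft_force: [0.9, -0.3, -1.1]
opening: 0.519
finger_force: 32.1
```

```bash
python3 - <<'E'
from h import *
sent([0,0,-.12]);st()
s=get_state();q=s['eef_rot'];put(s['eef_pos'],Rn.from_quat([q[1],q[2],q[3],q[0]]))
plan([.43,.1395,.078],rot(0,0,np.radians(2.5)))
snap('side','w1')
snap('top','w1t',(170,190,260,260),8)
E
```

```text
t 23.625 TCP [0.4161 0.4073 0.2509] tip [0.4156 0.4076 0.0779] z [-0.0028  0.0016 -1.    ] y [ 0.7141  0.7    -0.0009] F [ 0.906  -0.2719 -1.1418] q [-1.1267  0.5611  0.3899  1.8498 -0.2939  0.7879  0.194 ] op 0.5187381735343191
cmd err mm [-2.1066  1.9163 -0.0219] deg [ 0.0628  0.186  -0.123 ]
TCP [0.43   0.1395 0.251 ] d [-0.335  -0.2959 -0.001 ] w [ 0.0006 -0.0042 -1.0682]
```

View pics/full_w1.png

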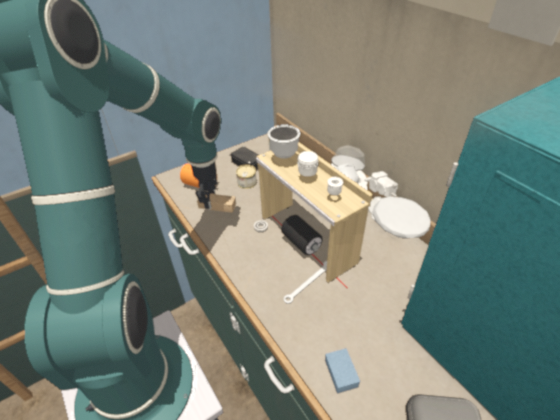

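The block is held near its rear end at (215,202), and the roller sits over the line at (302,233). Carry it over.

Request:
arm_command:
  targets:
    - {"dx":-0.335,"dy":-0.296,"dz":0,"wx":0,"wy":-0.004,"wz":-1,"hand":1}
    - {"dx":-0.335,"dy":-0.296,"dz":0,"wx":0,"wy":-0.004,"wz":-1,"hand":1}
    - {"dx":-0.335,"dy":-0.296,"dz":0,"wx":0,"wy":-0.004,"wz":-1,"hand":1}
    - {"dx":-0.335,"dy":-0.296,"dz":0,"wx":0,"wy":-0.004,"wz":-1,"hand":1}
    - {"dx":-0.335,"dy":-0.296,"dz":0,"wx":0,"wy":-0.004,"wz":-1,"hand":1}
    - {"dx":-0.335,"dy":-0.296,"dz":0,"wx":0,"wy":-0.004,"wz":-1,"hand":1}
    - {"dx":-0.335,"dy":-0.296,"dz":0,"wx":0,"wy":-0.004,"wz":-1,"hand":1}
    - {"dx":-0.335,"dy":-0.296,"dz":0,"wx":0,"wy":-0.004,"wz":-1,"hand":1}

```text
t: 24.72
eef_pos: [0.43, 0.1405, 0.2503]
eef_rot: [-0.0, 0.005, 1.0, 0.0]
ft_force: [-0.2, 0.4, -1.8]
opening: 0.522
finger_force: 32.0
```

```bash
python3 - <<'E'
from h import *
sent([-.335,-.296,0],[0,-.004,-1]);st()
R1=rot(0,0,np.radians(2.5));plan([.44,.1395,.03],R1);plan([.44,.1395,.0085],R1)
snap('top','w2t')
E
```

```text
t 24.725 TCP [0.43   0.1405 0.2503] tip [0.43   0.1405 0.0773] z [-0.0001  0.0002 -1.    ] y [0.0092 1.     0.0002] F [-0.1805  0.4495 -1.7869] q [-0.6053  0.3546  0.2564  2.1612 -0.1481  0.6418  1.3164] op 0.5222918804377144
cmd err mm [ 0.0571  0.979  -0.1021] deg [ 0.0111  0.0083 -0.0444]
TCP [0.44   0.1395 0.203 ] d [-0.0167  0.0002  0.079 ] w [ 0.0005  0.     -0.0682]
TCP [0.44   0.1395 0.1815] d [-0.0167  0.0002  0.1148] w [ 0.0005  0.     -0.0682]
```

Request:
arm_command:
  targets:
    - {"dx":-0.0167,"dy":-0.0015,"dz":0.06,"wx":0,"wy":0,"wz":-0.068,"hand":1}
    - {"dx":-0.0167,"dy":-0.0015,"dz":0.095,"wx":0,"wy":0,"wz":-0.068,"hand":1}
    - {"dx":-0.0167,"dy":-0.0015,"dz":0.11,"wx":0,"wy":0,"wz":-0.068,"hand":1}
    - {"dx":-0.0167,"dy":-0.0015,"dz":0.1145,"wx":0,"wy":0,"wz":-0.068,"hand":1}
    - {"dx":-0.0167,"dy":-0.0015,"dz":0.1145,"wx":0,"wy":0,"wz":-0.068,"hand":1}

```text
t: 25.4
eef_pos: [0.4403, 0.1388, 0.1823]
eef_rot: [0.0, -0.022, 1.0, 0.0]
ft_force: [0.0, -0.2, -0.8]
opening: 0.522
finger_force: 31.9
```

```bash
python3 - <<'E'
from fit import *
sent([-.0167,-.0015,.1145],[0,0,-.068]);st()
snap('side','w3');x,f=fit('w3',(0,0,0,0),[.600,.145,.05]);print(x,np.degrees(x[2]),f)
snap('top','w3t')
# block front end in side view: wood colour extents in bench plane z=.035
H=cv2.cvtColor(cv2.imread('pics/full_w3.png'),cv2.COLOR_BGR2HSV);m=(H[:,:,1]>70)&(H[:,:,1]<150)&(H[:,:,0]>12)&(H[:,:,0]<20)&(H[:,:,2]>150)
v,u=np.nonzero(m);P=np.array([ray('side',a,b,.035) for a,b in zip(u,v)]);k=(P[:,0]>.4)&(P[:,0]<.57)&(P[:,1]>.08)&(P[:,1]<.2);print(k.sum());P=P[k]
if len(P):print(P.min(0),P.max(0),np.c_[u,v][k][np.argmax(P[:,0])])
E
```

```text
t 25.4 TCP [0.4403 0.1388 0.1823] tip [0.4404 0.1389 0.0093] z [ 0.0008  0.0006 -1.    ] y [-0.0433  0.9991  0.0006] F [ 0.0121 -0.2297 -0.8337] q [-0.5405  0.5035  0.1989  2.1597 -0.2029  0.4944  1.4274] op 0.5218684425192978
cmd err mm [0.316  0.2504 0.6376] deg [-0.009  -0.0465  0.0075]
[0.5996 0.1442 0.0644] 3.6875962968532114 -21.246789932250977
6
[0.5141 0.1097 0.035 ] [0.521  0.1629 0.035 ] [285 252]
```

Request:
arm_command:
  targets:
    - {"dx":0,"dy":0,"dz":0.002,"wx":0,"wy":0,"wz":0,"hand":1}
    - {"dx":-0.017,"dy":0,"dz":0.002,"wx":0,"wy":0,"wz":0,"hand":1}
    - {"dx":-0.034,"dy":0,"dz":0.002,"wx":0,"wy":0,"wz":0,"hand":1}
    - {"dx":-0.045,"dy":0,"dz":0.002,"wx":0,"wy":0,"wz":0,"hand":1}
    - {"dx":-0.045,"dy":0,"dz":0.002,"wx":0,"wy":0,"wz":0,"hand":1}

```text
t: 26.12
eef_pos: [0.4676, 0.1396, 0.1806]
eef_rot: [0.0, -0.021, 1.0, 0.0]
ft_force: [0.3, -0.0, -1.1]
opening: 0.522
finger_force: 31.9
```

```bash
cat >> fit.py <<'E'
def endface(n,ref='w3'):
    a,b=[cv2.imread('pics/full_%s.png'%k).astype(np.float32)[234:260,302:322] for k in(ref,n)]
    print('endface diff',np.abs(a-b).mean(),'shift',cv2.phaseCorrelate(a.mean(2),b.mean(2)))
E
python3 - <<'E'
from fit import *
sent([-.045,0,.002]);st()
snap('side','w4');x,f=fit('w4',(0,0,0,0),[.600,.145,.05]);print(x,np.degrees(x[2]),f);endface('w4');endface('s8')
E
```

```text
t 26.125 TCP [0.4676 0.1396 0.1806] tip [0.4677 0.1396 0.0076] z [ 0.0004  0.0002 -1.    ] y [-0.0427  0.9991  0.0002] F [ 0.2546 -0.0162 -1.0503] q [-0.5186  0.5376  0.1986  2.0974 -0.2035  0.5238  1.4429] op 0.5218221047632542
cmd err mm [ 0.6711 -0.1098  0.0889] deg [ 0.0104 -0.0241  0.0416]
[ 0.6027  0.1455 -0.0026] -0.1474328929691282 -21.114334106445312
endface diff 0.9737179 shift ((0.048925852891892774, 0.5051714217989236), 0.9890785875143828)
endface diff 2.6211538 shift ((-0.026137548516981468, 0.5934101925137885), 0.9917146161750511)
```

Request:
arm_command:
  targets:
    - {"dx":-0.004,"dy":0,"dz":0,"wx":0,"wy":0,"wz":0,"hand":1}
    - {"dx":-0.004,"dy":0,"dz":0,"wx":0,"wy":0,"wz":0,"hand":1}

```text
t: 26.42
eef_pos: [0.4695, 0.1398, 0.1807]
eef_rot: [0.0, -0.022, 1.0, 0.0]
ft_force: [0.2, 0.3, -1.3]
opening: 0.524
finger_force: 31.9
```

```bash
python3 - <<'E'
from fit import *
sent([-.004,0,0]);snap('side','w5');endface('w5','w4');print(get_state()['ft_force'],get_state()['eef_pos'])
E
```

```text
endface diff 0.92820513 shift ((-0.04249422432004124, 0.4769275779621278), 1.0035670986881962)
[ 0.7621 -0.7848 -1.5824] [0.4695 0.1398 0.1807]
```

Request:
arm_command:
  targets:
    - {"dx":-0.0035,"dy":0,"dz":0,"wx":0,"wy":0,"wz":0,"hand":1}
    - {"dx":-0.0035,"dy":0,"dz":0,"wx":0,"wy":0,"wz":0,"hand":1}

```text
t: 26.72
eef_pos: [0.4718, 0.1399, 0.1807]
eef_rot: [0.0, -0.022, 1.0, 0.0]
ft_force: [0.1, -0.3, -1.6]
opening: 0.522
finger_force: 31.9
```

```bash
python3 - <<'E'
from fit import *
sent([-.0035,0,0]);snap('side','w6');endface('w6','w4');endface('w6','w5');print(get_state()['ft_force'],get_state()['eef_pos'])
E
```

```text
endface diff 0.9371795 shift ((-0.05818311578853397, 0.515180874981807), 1.0011287521432948)
endface diff 0.9807692 shift ((-0.013815050116265937, 0.5478161434972293), 1.0045028774826614)
[-0.6285  0.617  -1.6414] [0.4717 0.1399 0.1807]
```

Request:
arm_command:
  targets:
    - {"dx":-0.0035,"dy":0,"dz":0,"wx":0,"wy":0,"wz":0,"hand":1}
    - {"dx":-0.0035,"dy":0,"dz":0,"wx":0,"wy":0,"wz":0,"hand":1}

```text
t: 27.02
eef_pos: [0.4739, 0.14, 0.1807]
eef_rot: [0.0, -0.022, 1.0, 0.0]
ft_force: [-0.2, 0.1, -0.4]
opening: 0.521
finger_force: 31.9
```

```bash
python3 - <<'E'
from fit import *
sent([-.0035,0,0]);snap('side','w7');endface('w7','w5');print(get_state()['ft_force'],get_state()['eef_pos'])
# gap: luminance profile along block top edge line ahead of the block toward the roller, y=.160 and .125 at z=.035
I=cv2.imread('pics/full_w7.png').astype(np.float32).mean(2)
for y in(.13,.14):
    print([int(cv2.getRectSubPix(I,(1,1),tuple(map(float,proj('side',[x,y,.03])[0])))[0,0]) for x in np.arange(.53,.58,.002)])
E
```

```text
endface diff 0.90705127 shift ((-0.05438657257914237, 0.44000920997121895), 1.0157131093519705)
[-0.4857 -0.2505 -0.901 ] [0.4738 0.14   0.1807]
[103, 112, 115, 118, 118, 118, 118, 118, 117, 117, 117, 117, 117, 116, 113, 105, 95, 79, 62, 50, 44, 45, 47, 49, 52]
[102, 107, 112, 114, 115, 116, 116, 116, 115, 114, 114, 114, 115, 115, 115, 106, 93, 73, 55, 48, 45, 46, 47, 50, 52]
```

Request:
arm_command:
  targets:
    - {"dx":-0.003,"dy":0,"dz":0,"wx":0,"wy":0,"wz":0,"hand":1}
    - {"dx":-0.003,"dy":0,"dz":0,"wx":0,"wy":0,"wz":0,"hand":1}

```text
t: 27.32
eef_pos: [0.4757, 0.14, 0.1807]
eef_rot: [0.0, -0.022, 1.0, 0.0]
ft_force: [0.3, 0.9, -1.4]
opening: 0.522
finger_force: 31.9
```

```bash
python3 - <<'E'
from fit import *
sent([-.003,0,0]);snap('side','w8');endface('w8','w5');print(get_state()['ft_force'],get_state()['eef_pos'])
E
```

```text
endface diff 1.0 shift ((0.03473191078800397, 0.46727384278224626), 1.027041279386591)
[-1.224  -0.3809 -0.8655] [0.4756 0.1401 0.1807]
```

Request:
arm_command:
  targets:
    - {"dx":-0.003,"dy":0,"dz":0,"wx":0,"wy":0,"wz":0,"hand":1}
    - {"dx":-0.003,"dy":0,"dz":0,"wx":0,"wy":0,"wz":0,"hand":1}

```text
t: 27.62
eef_pos: [0.4774, 0.1401, 0.1807]
eef_rot: [0.0, -0.022, 1.0, 0.0]
ft_force: [0.4, -0.3, -0.7]
opening: 0.521
finger_force: 31.9
```

```bash
python3 - <<'E'
from fit import *
sent([-.003,0,0]);snap('side','w9');endface('w9','w5');print(get_state()['ft_force'],get_state()['eef_pos'])
d=cv2.absdiff(cv2.imread('pics/full_w9.png'),cv2.imread('pics/full_w8.png')).mean(2); c=d[200:270,255:330]; print(c.reshape(7,10,15,5).mean((1,3)).round(1))
E
```

```text
endface diff 0.8948718 shift ((0.02216364077125732, 0.5228933280384567), 1.0142699065031828)
[-0.5717  0.3248 -0.8601] [0.4774 0.1401 0.1807]
[[ 1.1  1.9 11.4  8.9  2.1  4.4  1.8  0.6  0.7  0.5  0.4  0.4  0.3  0.3
   0.2]
 [ 1.   1.1  1.2  1.   1.   4.6  2.1  1.   1.   0.9  0.7  0.7  0.4  0.4
   0.3]
 [ 9.1  7.4  4.4  3.5  2.4  2.8  1.3  1.3  1.4  1.6  1.3  0.9  0.9  0.5
   0.6]
 [12.8  1.3  1.3  1.4  5.8  4.7  6.3  2.   1.4  1.6  1.6  1.5  1.2  0.8
   0.8]
 [ 6.3  5.4  2.4  1.9  7.8  5.4  3.6  6.5  3.6  1.3  1.1  0.7  0.8  0.7
   0.8]
 [ 2.7  1.8  3.5  7.2  2.9  6.1  2.7  1.   2.5  0.8  0.7  0.9  0.9  0.9
   0.9]
 [ 1.2  1.8  1.1  4.3  3.4  1.   4.7  1.6  0.4  0.4  0.4  0.5  0.4  0.7
   0.6]]
```

Request:
arm_command:
  targets:
    - {"dx":-0.003,"dy":0,"dz":0,"wx":0,"wy":0,"wz":0,"hand":1}
    - {"dx":-0.003,"dy":0,"dz":0,"wx":0,"wy":0,"wz":0,"hand":1}

```text
t: 27.92
eef_pos: [0.4792, 0.1402, 0.1807]
eef_rot: [0.0, -0.022, 1.0, 0.0]
ft_force: [-0.5, -0.1, -1.0]
opening: 0.521
finger_force: 32.0
```

```bash
python3 - <<'E'
from fit import *
sent([-.003,0,0]);snap('side','x1');endface('x1','w5');print(get_state()['ft_force'],get_state()['eef_pos'])
H=cv2.imread('pics/full_x1.png').astype(int)
for y in(.125,.132,.139):
    q=proj('side',[[x,y,.035] for x in np.arange(.53,.576,.003)]); print(y,[tuple(int(k) for k in cv2.getRectSubPix(H.astype(np.float32),(1,1),tuple(map(float,p)))[0,0][[0,2]]) for p in q])
E
```

```text
endface diff 5.905128 shift ((0.5396760072013418, 0.3030302831118856), 0.9952965420705301)
[ 0.6087 -0.2502 -0.7129] [0.4792 0.1402 0.1807]
0.125 [(77, 104), (85, 125), (90, 137), (92, 140), (92, 139), (92, 140), (93, 141), (92, 141), (91, 141), (91, 139), (85, 131), (75, 115), (56, 78), (43, 50), (39, 40), (41, 42)]
0.132 [(89, 92), (86, 107), (91, 130), (92, 140), (92, 142), (92, 142), (91, 141), (91, 140), (91, 140), (91, 139), (88, 133), (73, 109), (55, 77), (43, 52), (40, 41), (39, 39)]
0.139 [(104, 120), (94, 119), (92, 129), (91, 136), (90, 138), (89, 137), (89, 136), (90, 135), (89, 133), (87, 132), (82, 123), (69, 102), (53, 71), (42, 49), (42, 44), (45, 46)]
```

Request:
arm_command:
  targets:
    - {"dx":-0.003,"dy":0,"dz":0,"wx":0,"wy":0,"wz":0,"hand":1}
    - {"dx":-0.003,"dy":0,"dz":0,"wx":0,"wy":0,"wz":0,"hand":1}

```text
t: 28.22
eef_pos: [0.4811, 0.1403, 0.1807]
eef_rot: [0.0, -0.022, 1.0, 0.0]
ft_force: [-0.4, -0.2, -0.9]
opening: 0.523
finger_force: 32.0
```

```bash
python3 - <<'E'
from fit import *
sent([-.003,0,0]);snap('side','x2');endface('x2','w5');print(get_state()['ft_force'],get_state()['eef_pos'])
E
```

```text
endface diff 7.6878204 shift ((0.8235776473053384, 0.2190276685812833), 0.938501833986353)
[ 0.3725  0.3571 -1.7017] [0.481  0.1403 0.1807]
```

```bash
python3 - <<'E'
from fit import *
snap('side','x3')
print(proj('side',[[.56,.12,.035],[.56,.165,.035],[.56,.12,0]]))
for e in((200,218,297,260),(200,225,294,255)):
  for n in('s8','w9','x2','x3'):
    x,f=fit(n,e,[.601,.145,.05]);print(e,n,x,np.degrees(x[2]),f)
E
```

```text
[[295.2617 246.424 ]
 [286.9679 237.7729]
 [295.1942 253.8488]]
(200, 218, 297, 260) s8 [0.6004 0.1449 0.0559] 3.2019544171784826 -19.532346725463867
(200, 218, 297, 260) w9 [0.6004 0.145  0.0562] 3.2183875327936025 -19.585912704467773
(200, 218, 297, 260) x2 [0.6052 0.1459 0.0455] 2.6052318174366684 -19.622562408447266
(200, 218, 297, 260) x3 [0.606 0.146 0.02 ] 1.1463935409680799 -19.587915420532227
(200, 225, 294, 255) s8 [0.6013 0.1453 0.0264] 1.5111823227493983 -20.21132469177246
(200, 225, 294, 255) w9 [0.6006 0.1451 0.0486] 2.7826969102822368 -20.258319854736328
(200, 225, 294, 255) x2 [0.6049 0.1459 0.0512] 2.935858405546384 -20.246402740478516
(200, 225, 294, 255) x3 [0.6049 0.1457 0.0436] 2.499588706275848 -20.20112419128418
```

The block's contact pushed the roller about 4-5 mm past the line. I'll draw the block back to the right stop position, release it, and then roll the roller back against it with the fingers on its top.

Request:
arm_command:
  targets:
    - {"dx":0.003,"dy":0,"dz":0,"wx":0,"wy":0,"wz":0,"hand":1}
    - {"dx":0.006,"dy":0,"dz":0,"wx":0,"wy":0,"wz":0,"hand":1}
    - {"dx":0.006,"dy":0,"dz":0,"wx":0,"wy":0,"wz":0,"hand":1}
    - {"dx":0.006,"dy":0,"dz":0,"wx":0,"wy":0,"wz":0,"hand":-0.6}
    - {"dx":0.006,"dy":0,"dz":0,"wx":0,"wy":0,"wz":0,"hand":-0.6}
    - {"dx":0.006,"dy":0,"dz":0,"wx":0,"wy":0,"wz":0,"hand":-0.6}
    - {"dx":0.006,"dy":0,"dz":0,"wx":0,"wy":0,"wz":0,"hand":-0.6}

```text
t: 29.2
eef_pos: [0.4774, 0.1401, 0.1807]
eef_rot: [0.0, -0.022, 1.0, 0.0]
ft_force: [0.0, 0.2, -0.1]
opening: 0.798
finger_force: 0.0
```

Request:
arm_command:
  targets:
    - {"dx":0,"dy":0,"dz":-0.05,"wx":0,"wy":0,"wz":0,"hand":-0.6}
    - {"dx":0,"dy":0,"dz":-0.15,"wx":0,"wy":0,"wz":0,"hand":-0.6}
    - {"dx":0,"dy":0,"dz":-0.24,"wx":0,"wy":0,"wz":0,"hand":0}
    - {"dx":0,"dy":0,"dz":-0.28,"wx":0,"wy":0,"wz":0,"hand":0}
    - {"dx":0,"dy":0,"dz":-0.28,"wx":0,"wy":0,"wz":0,"hand":0}

```text
t: 29.82
eef_pos: [0.4776, 0.1401, 0.3504]
eef_rot: [0.002, -0.022, 1.0, 0.001]
ft_force: [-0.3, -0.8, 0.0]
opening: 0.5
finger_force: 0.0
```

```bash
python3 - <<'E'
from fit import *
sent([.006,0,0]);sent([0,0,-.28]);st()
snap('side','y1');x,f=fit('y1',(200,218,297,260),[.603,.145,.04]);print(x,np.degrees(x[2]),f)
x,f=fit('y1',(200,225,294,255),[.603,.145,.04]);print(x,np.degrees(x[2]),f)
plan([.50,.145,.19],rot(15,-18))
print('after that:'); p,R=cmd(); R0=rot(15,-18); put(np.array([.50,.145,.19])-R0.apply([0,0,.173]),R0)
for t,a in(([.53,.147,.17],(30,-22)),([.54,.147,.165],(42,-18))): plan(t,rot(*a))
R0=rot(42,-18); put(np.array([.54,.147,.165])-R0.apply([0,0,.173]),R0); print('after that')
for t,a in(([.54,.147,.16],(46,-8)),([.54,.147,.16],(46,0))): plan(t,rot(*a))
put(p,R)
E
```

```text
t 29.825 TCP [0.4776 0.1401 0.3504] tip [0.4781 0.1405 0.1774] z [ 0.0033  0.0019 -1.    ] y [-0.0432  0.9991  0.0018] F [-0.3477 -0.8499  0.0037] q [-0.5942  0.2603  0.286   1.9888 -0.0938  0.901   1.3547] op 0.5004353325482652
cmd err mm [0.4304 0.092  1.9153] deg [-0.0804 -0.1932  0.0143]
[0.6051 0.1458 0.0439] 2.517338414251908 -19.44986343383789
[0.6069 0.1461 0.0017] 0.0986151317229889 -20.116485595703125
TCP [0.4535 0.1951 0.3489] d [ 0.0353  0.0934 -0.0007] w [ 0.3999 -0.3285 -0.0395]
after that:
TCP [0.4417 0.2002 0.3089] d [0.0345 0.0293 0.0535] w [ 0.0824 -0.3332 -0.0341]
TCP [0.423  0.1829 0.2873] d [0.0766 0.0139 0.0866] w [-0.  -0.6 -0. ]
after that
TCP [0.4151 0.1596 0.279 ] d [ 0.0275 -0.0322  0.0089] w [-0.1599 -0.0887  0.1544]
TCP [0.4156 0.1429 0.2802] d [ 0.032  -0.0593  0.0139] w [-0.2878 -0.0882  0.2779]
```

Roller at 0.605 (side frame), block released. Flip the wrist again as before.

Request:
arm_command:
  targets:
    - {"dx":0.0353,"dy":0.0934,"dz":0,"wx":0.4,"wy":-0.3285,"wz":-0.0395,"hand":0}
    - {"dx":0.0353,"dy":0.0934,"dz":0,"wx":0.4,"wy":-0.3285,"wz":-0.0395,"hand":0}
    - {"dx":0.0353,"dy":0.0934,"dz":0,"wx":0.4,"wy":-0.3285,"wz":-0.0395,"hand":0}
    - {"dx":0.0353,"dy":0.0934,"dz":0,"wx":0.4,"wy":-0.3285,"wz":-0.0395,"hand":0}
    - {"dx":0.0353,"dy":0.0934,"dz":0,"wx":0.4,"wy":-0.3285,"wz":-0.0395,"hand":0}

```text
t: 30.5
eef_pos: [0.4538, 0.1948, 0.3482]
eef_rot: [0.131, -0.036, 0.979, -0.153]
ft_force: [-0.5, -0.3, -0.4]
opening: 0.499
finger_force: 0.0
```

Request:
arm_command:
  targets:
    - {"dx":0.0345,"dy":0.0293,"dz":0.0535,"wx":0.0824,"wy":-0.3332,"wz":-0.0341,"hand":0}
    - {"dx":0.0345,"dy":0.0293,"dz":0.0535,"wx":0.0824,"wy":-0.3332,"wz":-0.0341,"hand":0}
    - {"dx":0.0766,"dy":0.0139,"dz":0.0866,"wx":0,"wy":-0.6,"wz":0,"hand":0}
    - {"dx":0.0766,"dy":0.0139,"dz":0.0866,"wx":0,"wy":-0.6,"wz":0,"hand":0}
    - {"dx":0.0766,"dy":0.0139,"dz":0.0866,"wx":0,"wy":-0.6,"wz":0,"hand":0}
    - {"dx":0.0766,"dy":0.0139,"dz":0.0866,"wx":0,"wy":-0.6,"wz":0,"hand":0}
    - {"dx":0.0766,"dy":0.0139,"dz":0.0866,"wx":0,"wy":-0.6,"wz":0,"hand":0}

```text
t: 31.38
eef_pos: [0.4236, 0.1827, 0.2872]
eef_rot: [0.356, -0.071, 0.921, -0.141]
ft_force: [1.2, -0.2, 0.4]
opening: 0.497
finger_force: 0.0
```

Request:
arm_command:
  targets:
    - {"dx":0.0275,"dy":-0.0322,"dz":0.0089,"wx":-0.16,"wy":-0.0887,"wz":0.1544,"hand":0}
    - {"dx":0.0275,"dy":-0.0322,"dz":0.0089,"wx":-0.16,"wy":-0.0887,"wz":0.1544,"hand":0}
    - {"dx":0.032,"dy":-0.0593,"dz":0.0139,"wx":-0.2878,"wy":-0.0882,"wz":0.2779,"hand":0}
    - {"dx":0.032,"dy":-0.0593,"dz":0.0139,"wx":-0.2878,"wy":-0.0882,"wz":0.2779,"hand":0}
    - {"dx":0.032,"dy":-0.0593,"dz":0.0139,"wx":-0.2878,"wy":-0.0882,"wz":0.2779,"hand":0}
    - {"dx":0.032,"dy":-0.0593,"dz":0.0139,"wx":-0.2878,"wy":-0.0882,"wz":0.2779,"hand":0}

```text
t: 32.12
eef_pos: [0.4162, 0.143, 0.2801]
eef_rot: [0.391, -0.015, 0.92, 0.006]
ft_force: [0.1, 0.6, 0.1]
opening: 0.498
finger_force: 0.0
```

```bash
python3 - <<'E'
from h import *
sent([.0353,.0934,0],[.4,-.3285,-.0395]);sent([.0766,.0139,.0866],[0,-.6,0]);sent([.032,-.0593,.0139],[-.2878,-.0882,.2779]);st()
b=np.array([.607,.144,.0805])
pcr([(b+[-.04,0,.03],2.2),(b+[0,0,.02],2.2),(b+[0,0,.005],2.2),(b,2.2)])
p,R=cmd(); put(b-rot(46,0,np.radians(2.2)).apply(C),rot(46,0,np.radians(2.2)))
print('back'); pcr([(b-k/1e3*lx,2.2) for k in(2,4,6,8,9.5)])
put(p,R)
E
```

```text
t 32.125 TCP [0.4162 0.143  0.2801] tip [0.5407 0.1468 0.1601] z [ 0.7196  0.0222 -0.694 ] y [-0.0322  0.9995 -0.0014] F [0.0523 0.5533 0.1427] q [-0.9179  0.2396  0.4591  2.4038  2.294   0.314  -1.1355] op 0.4977884425529265
cmd err mm [0.5835 0.1334 0.3466] deg [ 0.093  -0.0494 -0.0164]
d [ 0.0094 -0.0074  0.0991] w [-0.0049  0.0001 -0.0046]
d [-0.0249 -0.0096  0.1586] w [-0.0049  0.0001 -0.0046]
d [-0.0069 -0.0096  0.176 ] w [-0.0049  0.0001 -0.0046]
d [-0.0009 -0.0096  0.1818] w [-0.0049  0.0001 -0.0046]
back
d [ 0.0023  0.     -0.0024] w [0. 0. 0.]
d [ 0.0046  0.     -0.0048] w [0. 0. 0.]
d [ 0.0069  0.0001 -0.0072] w [0. 0. 0.]
d [ 0.0093  0.0001 -0.0096] w [0. 0. 0.]
d [ 0.011   0.0001 -0.0114] w [0. 0. 0.]
```

Request:
arm_command:
  targets:
    - {"dx":0.0094,"dy":-0.0074,"dz":0.0991,"wx":-0.0049,"wy":0,"wz":-0.0046,"hand":0}
    - {"dx":0.0094,"dy":-0.0074,"dz":0.0991,"wx":-0.0049,"wy":0,"wz":-0.0046,"hand":0}
    - {"dx":-0.0249,"dy":-0.0096,"dz":0.1586,"wx":-0.0049,"wy":0,"wz":-0.0046,"hand":0}
    - {"dx":-0.0249,"dy":-0.0096,"dz":0.1586,"wx":-0.0049,"wy":0,"wz":-0.0046,"hand":0}
    - {"dx":-0.0069,"dy":-0.0096,"dz":0.176,"wx":-0.0049,"wy":0,"wz":-0.0046,"hand":0}
    - {"dx":-0.0069,"dy":-0.0096,"dz":0.176,"wx":-0.0049,"wy":0,"wz":-0.0046,"hand":0}
    - {"dx":-0.0009,"dy":-0.0096,"dz":0.1818,"wx":-0.0049,"wy":0,"wz":-0.0046,"hand":0}
    - {"dx":-0.0009,"dy":-0.0096,"dz":0.1818,"wx":-0.0049,"wy":0,"wz":-0.0046,"hand":0}

```text
t: 33.12
eef_pos: [0.4949, 0.1399, 0.2047]
eef_rot: [0.391, -0.018, 0.92, 0.007]
ft_force: [-0.4, 0.3, 0.8]
opening: 0.503
finger_force: 0.5
```

```bash
python3 - <<'E'
from fit import *
sent([-.0009,-.0096,.1818],[-.0049,0,-.0046]);cst();snap('side','z0')
p,R=cmd();c=p+R.apply(C);pcr([(c+[0,0,.02],2.2),(c+[0,0,.035]-.07*lx,2.2)])
E
```

```text
contact [0.6074 0.1442 0.0809] cmd [0.607  0.144  0.0805] F [-0.4064  0.2789  0.8438] q [-0.6207  0.5083  0.2537  2.2579  2.6976  0.3988 -1.4993] t 33.125
d [-0.024   0.     -0.0232] w [0.     0.0001 0.    ]
d [ 0.0391  0.0006 -0.1244] w [0.     0.0001 0.    ]
```

Request:
arm_command:
  targets:
    - {"dx":0.001,"dy":0,"dz":0.001,"wx":0,"wy":0,"wz":0,"hand":0}
    - {"dx":0.001,"dy":0,"dz":0.001,"wx":0,"wy":0,"wz":0,"hand":0}
    - {"dx":0.0033,"dy":0,"dz":-0.0014,"wx":0,"wy":0,"wz":0,"hand":0}
    - {"dx":0.0056,"dy":0,"dz":-0.0038,"wx":0,"wy":0,"wz":0,"hand":0}
    - {"dx":0.0079,"dy":0,"dz":-0.0062,"wx":0,"wy":0,"wz":0,"hand":0}
    - {"dx":0.0103,"dy":0,"dz":-0.0086,"wx":0,"wy":0,"wz":0,"hand":0}
    - {"dx":0.0103,"dy":0,"dz":-0.0086,"wx":0,"wy":0,"wz":0,"hand":0}

```text
t: 34.05
eef_pos: [0.4873, 0.1396, 0.2045]
eef_rot: [0.392, -0.017, 0.92, 0.008]
ft_force: [0.2, 0.7, 7.5]
opening: 0.498
finger_force: 4.2
```

```bash
python3 - <<'E'
from fit import *
sent([.0103,0,-.0086]);cst();snap('side','z1');endface('z1','z0');endface('z1','w9');endface('z0','w9')
for n in('z0','z1'):
    x,f=fit(n,(200,200,297,260),[.602,.145,.04]);print(n,x,np.degrees(x[2]),f)
E
```

```text
contact [0.6    0.1439 0.0809] cmd [0.599  0.1437 0.0796] F [0.1844 0.7386 7.5017] q [-0.6269  0.5016  0.2523  2.2749  2.6936  0.4113 -1.5011] t 34.05
endface diff 7.627564 shift ((-0.7792409994118312, 0.8412688286122112), 0.9631939322860152)
endface diff 3.7378206 shift ((-0.207936817884546, 0.5895439588742715), 1.0799846560866744)
endface diff 9.912821 shift ((0.48455251637843944, 0.21863463243047399), 0.9863846655245181)
z0 [ 0.607   0.146  -0.0015] -0.08628157551947796 -18.600940704345703
z1 [0.6012 0.1449 0.0357] 2.045538588062817 -18.43317413330078
```

Request:
arm_command:
  targets:
    - {"dx":0.0013,"dy":0,"dz":-0.0014,"wx":0,"wy":0,"wz":0,"hand":0}
    - {"dx":0.0026,"dy":0,"dz":-0.0027,"wx":0,"wy":0,"wz":0,"hand":0}
    - {"dx":0.0026,"dy":0,"dz":-0.0027,"wx":0,"wy":0,"wz":0,"hand":0}
    - {"dx":0.0026,"dy":0,"dz":-0.0027,"wx":0,"wy":0,"wz":0,"hand":0}

```text
t: 34.6
eef_pos: [0.4851, 0.1395, 0.2045]
eef_rot: [0.392, -0.017, 0.92, 0.008]
ft_force: [-0.0, 0.7, 8.4]
opening: 0.502
finger_force: 4.5
```

```bash
python3 - <<'E'
from fit import *
sent([.0026,0,-.0027]);cst();snap('side','z2');endface('z2','z1');endface('z2','w9')
x,f=fit('z2',(200,200,297,260),[.602,.145,.04]);print(x,np.degrees(x[2]),f)
# block edges vs released picture: did the block shift?
a=cv2.imread('pics/full_y1.png').astype(int);b=cv2.imread('pics/full_z2.png').astype(int);print(proj('side',[[.45,.115,.0],[.5,.116,0]]),np.abs(a-b)[240:275,262:292].mean((2)).reshape(7,5,6,5).mean((1,3)).round(0))
E
```

```text
contact [0.5979 0.1438 0.0809] cmd [0.5968 0.1436 0.0796] F [-0.0095  0.7443  8.4485] q [-0.629   0.4995  0.2523  2.2797  2.6921  0.4141 -1.5012] t 34.6
endface diff 3.2416666 shift ((-0.4353515447673981, 0.5666837316615396), 1.0802951362397937)
endface diff 5.2910256 shift ((-0.4298335355727474, 0.7116692939260236), 1.045341122812695)
[0.6001 0.1446 0.0553] 3.1703620618337034 -17.576210021972656
[[266.7998 270.7216]
 [280.2162 263.148 ]] [[77. 91. 84. 21.  5.  6.]
 [69. 39. 14.  1.  1.  1.]
 [ 2.  1.  1.  1.  1.  1.]
 [ 1.  1.  1.  1.  1. 12.]
 [ 1.  1.  1.  1. 26. 63.]
 [ 1.  1.  4. 18. 62. 32.]
 [ 1.  1. 14.  4.  1.  0.]]
```

Request:
arm_command:
  targets:
    - {"dx":-0.024,"dy":0,"dz":-0.0232,"wx":0,"wy":0,"wz":0,"hand":0}
    - {"dx":-0.024,"dy":0,"dz":-0.0232,"wx":0,"wy":0,"wz":0,"hand":0}
    - {"dx":0.0391,"dy":0,"dz":-0.1244,"wx":0,"wy":0,"wz":0,"hand":0}
    - {"dx":0.0391,"dy":0,"dz":-0.1244,"wx":0,"wy":0,"wz":0,"hand":0}
    - {"dx":-0.06,"dy":0,"dz":-0.22,"wx":0,"wy":0,"wz":0,"hand":0}
    - {"dx":-0.06,"dy":0,"dz":-0.22,"wx":0,"wy":0,"wz":0,"hand":0}
    - {"dx":-0.06,"dy":0,"dz":-0.22,"wx":0,"wy":0,"wz":0,"hand":0}

```text
t: 35.52
eef_pos: [0.4149, 0.137, 0.3225]
eef_rot: [0.391, -0.018, 0.92, 0.008]
ft_force: [-0.7, 0.3, 0.0]
opening: 0.502
finger_force: 0.0
```

```bash
python3 - <<'E'
from fit import *
sent([-.06,0,-.22]);cst();snap('side','f1')
x,f=fit('f1',(200,218,297,260),[.602,.145,.04]);print(x,np.degrees(x[2]),f);endface('f1','z2')
a=cv2.imread('pics/full_y1.png').astype(np.float32);b=cv2.imread('pics/full_f1.png').astype(np.float32)
d=np.abs(a-b).mean(2)[205:280,245:300];print(d.reshape(15,5,11,5).mean((1,3)).round(0).astype(int))
E
```

```text
contact [0.5275 0.1416 0.1987] cmd [0.5269 0.1409 0.1972] F [-0.6724  0.3452  0.036 ] q [-1.1433  0.1312  0.7043  2.3905  1.9704  0.2443 -0.7602] t 35.525
[ 0.6016  0.1451 -0.0055] -0.31517617469529996 -19.12481117248535
endface diff 4.1115384 shift ((0.13611396685928945, 0.4834033694142015), 1.0353639408394142)
[[27 66 49 87 46 55 55 27 37 15  1]
 [ 2  2 10 99 50 54 36 17 25  8  5]
 [ 2  2  2 22  8 41 42 11  5  3  9]
 [ 2  2  2  2  9 81 27  7  4  2  2]
 [ 2  2  2  2  2 16  3 12  4  2  2]
 [ 2  2  2  2  2  3 17 40 14 14 10]
 [ 2  2  2  3 34 74 89 48 25 15 20]
 [ 2  2  3 25 38 30 78 89 86 39 11]
 [ 2  2 26 24 32 15 20 70 63 13 16]
 [ 3 13 56 18  1  1  1  4  1  2 21]
 [28  2  1  1  1  2  2  8  2 43 25]
 [ 3  1  2  2  2  1  1 43 22 19  2]
 [ 1  1  1  1  4 41 53 18  9  3  2]
 [ 2  1  2  3 45 78 17  9  2  2  2]
 [ 1  2 33 70 60  9  2  2  2  2  2]]
```

Request:
arm_command:
  targets:
    - {"dx":0,"dy":0.2,"dz":-0.1,"wx":0,"wy":0,"wz":0,"hand":0}
    - {"dx":0,"dy":0.4,"dz":-0.1,"wx":0,"wy":0,"wz":0,"hand":0}
    - {"dx":0,"dy":0.4,"dz":-0.1,"wx":0,"wy":0,"wz":0,"hand":0}
    - {"dx":0,"dy":0.4,"dz":-0.1,"wx":0,"wy":0,"wz":0,"hand":0}
    - {"dx":0,"dy":0.4,"dz":-0.1,"wx":0,"wy":0,"wz":0,"hand":0}
    - {"dx":0,"dy":0.4,"dz":-0.1,"wx":0,"wy":0,"wz":0,"hand":0}
    - {"dx":0,"dy":0.4,"dz":-0.1,"wx":0,"wy":0,"wz":0,"hand":0}

```text
t: 36.45
eef_pos: [0.3627, 0.374, 0.3622]
eef_rot: [0.391, -0.017, 0.92, 0.006]
ft_force: [-0.1, 0.1, 0.5]
opening: 0.499
finger_force: 0.0
```

```bash
python3 - <<'E'
from fit import *
snap('side','f2');snap('top','f2t')
for e in((200,218,297,260),(200,225,294,255)):
    x,f=fit('f2',e,[.602,.145,.04]);print(x,np.degrees(x[2]),f)
def boxfit(cam,n,v0):
    I=cv2.GaussianBlur(cv2.imread('pics/full_%s.png'%n).astype(np.float32),(0,0),.6)
    V=cv2.cvtColor(I/255,cv2.COLOR_BGR2HSV)[:,:,1]*100  # saturation
    def sc(v):
        x,y,a=v;l=np.array([np.cos(a),np.sin(a)]);w=np.array([-l[1],l[0]]);q=[]
        def ring(L,W):
            P=[]
            for s,t in((1,1),(1,-1),(-1,-1),(-1,1)):P.append(np.array([x,y])+s*L*l+t*W*w)
            P=np.array(P);P=np.vstack([P,P[:1]]);k=np.linspace(0,1,25)[1:-1]
            Q=np.concatenate([np.outer(1-k,P[i])+np.outer(k,P[i+1]) for i in range(4)])
            u=proj(cam,np.c_[Q,np.full(len(Q),.035)]).astype(np.float32);return cv2.remap(V,u[:,:1],u[:,1:],cv2.INTER_LINEAR).ravel()
        return -np.clip(ring(.0575,.020)-ring(.0635,.026),-20,20).mean()
    r=min((minimize(sc,np.array(v0)+[i,j,k],method='Nelder-Mead',options=dict(initial_simplex=np.array(v0)+[i,j,k]+np.array([[0,0,0],[.005,0,0],[0,.005,0],[0,0,.04]]))) for i in(-.005,.005) for j in(-.004,.004) for k in(-.03,.03)),key=lambda r:r.fun)
    return r.x,r.fun
x,f=boxfit('top','top0',[.432,.389,-.79]);print('check top0',x,f)
for c,n in(('top','f2t'),('side','f2')):
    x,f=boxfit(c,n,[.501,.141,.043]);print(c,x,np.degrees(x[2]),f,'end',x[:2]+.06*np.array([np.cos(x[2]),np.sin(x[2])]))
I=cv2.imread('pics/full_f2.png').astype(np.float32)
for y in(.125,.133):
    print(y,[tuple(int(k) for k in cv2.getRectSubPix(I,(1,1),tuple(map(float,p)))[0,0][[0,2]]) for p in proj('side',[[x,y,.035] for x in np.arange(.54,.58,.0025)])])
E
```

```text
[ 0.6018  0.1453 -0.0041] -0.23288816323756711 -19.09986114501953
[ 0.6021  0.1455 -0.0082] -0.47060880092498086 -19.83639907836914
check top0 [ 0.4309  0.3906 -0.7983] -10.036226272583008
top [0.4996 0.1411 0.0561] 3.211685346341799 -7.916832447052002 end [0.5595 0.1445]
side [0.4915 0.1209 0.0384] 2.1985451466782293 -6.330543041229248 end [0.5515 0.1233]
0.125 [(162, 231), (163, 231), (162, 231), (162, 231), (159, 229), (155, 225), (154, 224), (147, 216), (130, 195), (102, 159), (67, 100), (47, 60), (45, 48), (46, 48), (48, 50), (52, 54)]
0.133 [(167, 238), (166, 238), (166, 237), (166, 236), (165, 235), (166, 235), (164, 233), (159, 227), (144, 211), (111, 168), (75, 114), (49, 66), (44, 50), (46, 48), (49, 52), (50, 54)]
```

```bash
python3 - <<'E'
from plant import close_job
print(close_job())
E
```

```text
the job is handed in; nothing more can be done
None
```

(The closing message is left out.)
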